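# Gauge a heatsink bar against a flip stop

### The arm

A 7-joint arm with a two-finger parallel gripper is mounted at the origin on the work surface. World frame = base frame: x ahead of the robot, y to its left, z up, the work surface at z = 0. Lengths are in m, angles in degrees, forces in N, time in s.
With the tool pointing down it reaches from about 0.425 to 0.875 m from the base axis. Payload 4.7 kg.
Tool frame: the origin (TCP) lies between the finger pads; the fingertips stand 8 mm ahead of it and the grasp point (between the pads) lies 11 mm behind it; y points along the fingers, x is the direction in which the jaws open and shut, and the axes are right-handed (so a half turn about y gives the same grasp; the last joint's range is limited). The gripper opens to 87 mm and grips with 3 to 60 N. Pads are 19 mm wide; open, the fingers measure 117 mm over their backs; the gripper's body (75 mm by 190 mm) begins 51 mm behind the grasp point.
Start: joints at [-69.723, 18.392, -4.016, 83.108, 1.295, 78.541, -3.26], TCP at [0.217, 0.613, 0.201] pointing down, gripper open.
Joint ranges: [-163.93, 163.93], [-17.29, 119.83], [-79.2, 71.16], [3.27, 140.29], [-89.18, 269.18], [5.43, 117.66], [-154.24, 154.24]. Speed limits (degrees/s): [147.25, 147.25, 180, 180, 180, 180, 180].

### API

Orientations are given as [roll, pitch, yaw] about the fixed x, y, z axes, in that order (R = Rz(yaw) Ry(pitch) Rx(roll)).
In Python, from workcell import monitor, grab_frame, bot, nets gives the robot as it stands.
- The arm moves only by the shell command python3 -m inch 'ROWS' [OPENING] [FORCE]. ROWS is JSON, a list of rows, each an object with "xyz": the shift along the tool's x, y, z in m, a list of three; "rotation": the turn, a rotation vector about the tool's x, y, z in rad, a list of three. A call has 1 to 10 rows; each row shifts and turns the pose as measured when the row begins, along the tool's axes as they then stand; what a row does not reach is not made up. A row lasts 1/12 s, in which the tool goes at most 41.7 mm and 7.16 degrees, less where a joint would pass 70% of its speed; a pose out of reach is approached as far as the arm can. A call is refused whole if a number of a shift passes 0.0417 or a number of a turn 0.125, either way. A call with a gripper value outside its range is refused whole. OPENING is the closure in counts, from 0 (fully open) to 255 (shut), set as the call begins (- or left out, the last holds). The fingers move at their own pace and stop on an object; FORCE is the grip in N (left out, the last holds). Time passes only in rows, so rows that do not move let the fingers close. It gives the time, the measured TCP pose, the force and the opening at its end, in the units of the state.
- monitor.state(): the state, without advancing time (a new reading comes with each control period).
- grab_frame(name): name is "side" or "top"; returns a dict with "color" (384x512x3 uint8, blue, green, red), "mtx" (3x3 intrinsics, pixels), "eye" and "rotation" of the camera in the world. Camera axes: x right, y up, looking along -z (the intrinsics and any distortion apply to the point x, -y, -z); pixel columns grow to the right and rows downward; lengths in m; the calibration is good to about 2 mm. A picture is of the moment at which its call begins. There is no depth.
- bot.finish_job(): hands the job in, once; it reports no verdict.
Trained networks look in the newest picture that a camera, given by its name, has taken for a name from the list of things; names that differ only in an ending like _2 or _b are one class to them, and where a whole thing is asked for, a point or a joint stands for the part that bears it (a point fixed in the world has none). Each returns a list of dicts, best first, with "p" (0 to 1); they miss things now and then, are a little off and sometimes report something else, mostly with a low value. They report only what shows in the picture. A call takes as long as a camera call. They do not tell look-alikes from the thing itself.
- nets.outline_of(camera, label): "pixels" (384x512 bool, what is visible of it) and "bbox" ([left, top, right, bottom] in pixels, round what is visible of it).
The state is a dict: "time_s": time; "joint_positions": joint angles; "qvel": joint speeds; "effort": joint torques, N m; "position": TCP position; "ee_rot": TCP orientation; "ft_force": force on the tool from outside, world axes, zero at the start; "wrist_torque": the same for the moment, N m; "finger_gap": finger opening in m.
Only numpy, scipy, OpenCV 4.12 (cv2) and the standard library are available. Lean on these libraries where they do the work, as an engineer would, in place of code of your own. Each camera call takes 0.05 s, during which the arm holds its last target.

### The job

Flip the stop leaf of the small cutting jig fully down, slide the long aluminium bar flat along the bed so that it lies flush against the fence and its end presses lightly but positively on the leaf's gauge screw for a moment (about 5 N, never as much as 10 N), without shoving hard on the stop or shifting its setting on the fence. Then flip the leaf fully back up out of the way, leaving the bar lying where it was gauged; leave everything else on the bench alone.

Things in the scene. Friction and masses are not known exactly. Their poses are not given: they have to be found in the camera images.
- jig: Wooden bed 160 x 400 mm fixed to the bench, low aluminium fence along it. Origin at bench height; y runs along the fence towards the stop, x from the open front to the fence. Its frame, mm: bed top z 15, bed x -70 to 90, y -200 to 200; fence front face x 20, 22 deep, top z 28. Two steel saw guide posts behind the fence: x 73 to 87, y -18 to 18, top z 60.
- stop: Dark steel block clamped by friction on the fence, carries the leaf; a 20 N push along the fence slides it. Its setting varies. Origin on the hinge axis in the plane of the blade's bar-side face, at jig x 50, z 62 mm; axes as the jig's. From the origin the block spans y 0 to 56, x -25 to 38 mm, all below z -17 except y 15 to 41 (up to z 5).
- stop_gauge (a point): Point in the plane of the blade's bar-side face (does not turn with the leaf), in line with a flush bar's end: 45 mm in front of and 34 mm below the stop's origin; axes as the jig's. A steel gauge screw, 10 mm dia., stands out of the blade here towards the bar (-y), by 2 to 12 mm: its setting is not reported and must be found by feel. Its brass head is behind the blade.
- leaf (a joint): Hinge about the jig's y through the stop's origin, rad: 0 fully down (blade in front of the fence, 4 mm over the bed), 1.2 fully up, clear of the bar; hard ends at both. Stays where left (friction 0.1 N m). Aluminium L: arm 12 mm thick reaching 56 mm in front of the hinge, plate 23 mm deep (x) hanging 43 mm below the axis from its front; both span stop y 0 to 12 mm.
- lever_ball (a point): Centre of the black ball, 16 mm dia., on the leaf's 10 mm steel lever, by which it is flipped; stop y 50 mm, 62 mm from the hinge axis. At joint 0 it is 35 mm in front (jig -x) of the axis and 51 above; at 1.2, 35 behind and 51 above; half way, straight above. Pushed to the front along its arc (about 2 N) it flips the leaf down, to the back, up.
- bar: Loose aluminium bar, 30 mm wide (x), 150 long (y), 26 tall, about 0.24 kg, on the bed in front of the fence, slightly askew, short of the stop. Origin: centre of its underside; y along it towards the stop. Its top is 13 mm above the fence's: it can be gripped across x from above, over the fence.
- bar_end (a point): Centre of the bar's end face that looks to the stop (75 mm along the bar's y and 13 mm above its origin).
- offcut: Short aluminium offcut 30 x 55 x 26 mm lying loose on the bench; a bystander to leave alone. Origin: centre of its underside.
- valve: Small glass tube, 22 mm dia., 63 mm tall, standing loose on the bench; a bystander. Origin: centre of its underside.
Mind the look-alikes: they are no part of the job. What is meant by the bar is not black, blue or orange, and is the larger of those in its own colour.

How it is judged (in metres and radians):
On the way, in this order (a step that is already met when the one before it is completed fails the run):
1. leaf fully down (joint under 0.06) (value of joint leaf below 0.06 rad), for 0.2 s.
2. bar flush to the fence and its end pressing on the gauge screw with over 2.5 N for 0.3 s, leaf still down (y of bar_end in the frame of stop_gauge between -0.0135 and -0.0005 m and x of bar_end in the frame of jig between 0.003 and 0.007 m and angle between the y axis of bar and the y axis of jig, either way round below 0.025 rad and z of bar in the frame of jig below 0.018 m and contact force between bar and stop above 2.5 N and value of joint leaf below 0.08 rad), for 0.3 s.
3. leaf fully up (joint over 1.08) (value of joint leaf above 1.08 rad), for 0.2 s.
At the end, for the whole second after the job is handed in: Leaf up (joint over 1.08 rad); bar at rest flat on the bed, its end where the gauge screw stopped it (0.5 to 13.5 mm short of the blade's face), flush to the fence (end within 2 mm, angle within 0.025 rad) (y of bar_end in the frame of stop_gauge between -0.0135 and -0.0005 m and x of bar_end in the frame of jig between 0.003 and 0.007 m and angle between the y axis of bar and the y axis of jig, either way round below 0.025 rad and z of bar in the frame of jig below 0.018 m and angle between bar's own z axis and vertical below 0.03 rad and value of joint leaf above 1.08 rad and linear speed of bar below 0.01 m/s); the robot touches nothing.
It fails at once if bar shoved against the stop with over 10 N (contact force between bar and stop above 10 N).
It fails at once if stop shifted on the fence by over 2 mm (distance of stop_gauge from where it was at the start of the episode above 0.002 m).
It fails at once if gauged bar slid on while the leaf is lifted (bar faster than 0.05 m/s, less than 14 mm short of the blade's face, leaf over 0.15 rad) (value of joint leaf above 0.15 rad and y of bar_end in the frame of stop_gauge above -0.014 m and linear speed of bar above 0.05 m/s).
It fails at once if offcut or glass tube moved by over 20 mm (distance of any of offcut, valve from where it was at the start of the episode above 0.02 m).
It also fails if it takes over 72 s, if anything falls off the work surface, if the arm or the gripper's body presses on something with over 40 N, if the wrist force passes 120 N, or if a joint passes its speed limit or range.

## Working session

There is one attempt and no reset: what is moved stays moved. The work goes in short steps, Python scripts to look and compute and a shell command to move; the robot and the scene stay as the last step left them, time stands still between calls to the robot, and variables do not carry over. Pictures are saved under pics/ and viewed, and the job is handed in when it is done.

```bash
ls -la; mkdir -p pics
python3 - <<'E'
from workcell import monitor, grab_frame, bot, nets
import cv2
s=monitor.state()
for k,v in s.items(): print(k,v)
for n in ("side","top"):
    f=grab_frame(n); cv2.imwrite(f"pics/{n}0.png",f["color"]); print(n,f["mtx"],f["eye"],f["rotation"],[k for k in f])
E
```

```text
total 12
drwxr-xr-x  3 agent agent 4096 Dec  7 15:03 .
drwxr-xr-x 23 root  root  4096 Dec  7 15:03 ..
drwxr-xr-x  2 agent agent 4096 Dec  7 15:03 pics
time_s 0.0
joint_positions [-69.72372355  18.43759953  -4.01451703  83.17606387   1.29420422
  78.54053723  -3.25960477]
qvel [ 0.01512903  0.0482131   0.03258115 -0.01954832  0.07319903 -0.09894611
 -0.1672944 ]
effort [ 4.68200471e-05 -4.91305089e+01 -4.04218035e-01 -3.12515795e+01
 -6.38970640e-02  4.40039474e-02  1.76147032e-04]
position [0.21649164 0.61224822 0.19986778]
ee_rot [-90.00537223   0.10900463  70.53276742]
ft_force [-0.87037643 -0.3209493   0.27575532]
wrist_torque [ 0.03164218 -0.01079756  0.00514639]
finger_gap 0.08699079820842116
side [[464.15762392   0.         250.35541337]
 [  0.         464.15762392 191.38016868]
 [  0.           0.           1.        ]] [-0.19265259 -0.81789447  0.72572945] [ 57.25688996  -0.72974894 -38.25323718] ['color', 'mtx', 'eye', 'rotation']
top [[481.25683145   0.         263.5916843 ]
 [  0.         481.25683145 194.19104843]
 [  0.           0.           1.        ]] [ 0.20686432 -0.04985192  1.49941079] [ 10.2665624   -0.14269873 -90.87453502] ['color', 'mtx', 'eye', 'rotation']
```

View pics/side0.png

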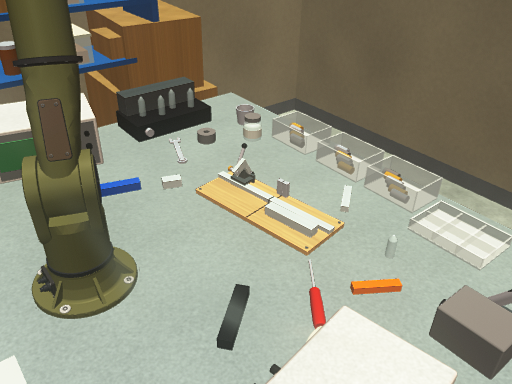

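View pics/top0.png

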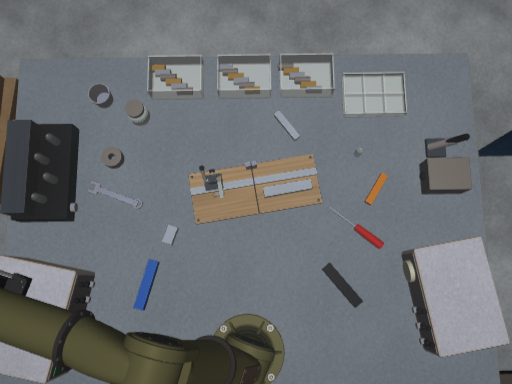

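```bash
cat > h.py <<'E'
import numpy as np, cv2
from scipy.spatial.transform import Rotation as Rn
from workcell import monitor, grab_frame, bot, nets
def R(rpy): return Rn.from_euler('xyz',rpy,degrees=True).as_matrix()
def proj(f,P):
    P=np.atleast_2d(P); c=(P-f["eye"])@R(f["rotation"]); c=c*[1,-1,-1]
    u=c@np.array(f["mtx"]).T; return u[:,:2]/u[:,2:]
def unproj(f,uv,z):
    uv=np.atleast_2d(uv).astype(float); d=np.c_[uv,np.ones(len(uv))]@np.linalg.inv(f["mtx"]).T
    d=(d*[1,-1,-1])@R(f["rotation"]).T; t=(z-f["eye"][2])/d[:,2]; return f["eye"]+d*t[:,None]
def crop(f,x0,y0,x1,y1,s,name):
    c=f["color"][y0:y1,x0:x1]; cv2.imwrite("pics/"+name,cv2.resize(c,None,fx=s,fy=s,interpolation=cv2.INTER_CUBIC))
E
python3 - <<'E'
from h import *
import pickle
fs={n:grab_frame(n) for n in("side","top")}
pickle.dump(fs,open("f0.pkl","wb"))
crop(fs["top"],180,145,330,230,5,"topc.png")
crop(fs["side"],185,135,350,255,4.8,"sidec.png")
for n in fs:
  for l in("jig","stop","leaf","lever_ball","bar","offcut","valve"):
    for d in nets.outline_of(n,l)[:4]:
        m=d["pixels"]; ys,xs=np.nonzero(m)
        print(n,l,round(d["p"],2),[int(v) for v in d["bbox"]],m.sum(),unproj(fs[n],[xs.mean(),ys.mean()],0.02)[0].round(3))
E
```

```text
side jig 0.86 [195, 144, 346, 251] 4975 [ 0.484 -0.043  0.02 ]
side stop 0.83 [229, 143, 254, 186] 555 [0.547 0.146 0.02 ]
side leaf 0.61 [227, 144, 250, 175] 262 [0.563 0.176 0.02 ]
side lever_ball 0.52 [226, 143, 252, 177] 268 [0.568 0.182 0.02 ]
side bar 0.92 [354, 274, 406, 293] 654 [ 0.478 -0.42   0.02 ]
side bar 0.86 [216, 285, 250, 347] 1024 [ 0.183 -0.301  0.02 ]
side bar 0.62 [102, 177, 142, 195] 514 [0.214 0.282 0.02 ]
side bar 0.48 [341, 184, 352, 214] 215 [ 0.683 -0.148  0.02 ]
side offcut 0.48 [159, 174, 180, 190] 233 [0.344 0.219 0.02 ]
side valve 0.63 [386, 237, 394, 255] 117 [ 0.612 -0.354  0.02 ]
top jig 0.59 [190, 155, 319, 224] 5985 [ 0.492 -0.017  0.02 ]
top stop 0.8 [202, 165, 220, 197] 397 [0.518 0.103 0.02 ]
top leaf 0.7 [199, 168, 223, 202] 174 [0.517 0.102 0.02 ]
top lever_ball 0.47 [196, 164, 220, 196] 169 [0.514 0.101 0.02 ]
top bar 0.79 [263, 176, 313, 201] 527 [ 0.492 -0.131  0.02 ]
top bar 0.75 [136, 260, 157, 309] 572 [0.201 0.302 0.02 ]
top bar 0.74 [322, 258, 360, 306] 560 [ 0.193 -0.289  0.02 ]
top bar 0.65 [363, 174, 387, 203] 270 [ 0.489 -0.41   0.02 ]
top offcut 0.7 [161, 223, 182, 245] 212 [0.352 0.233 0.02 ]
top valve 0.53 [356, 149, 363, 157] 64 [ 0.607 -0.36   0.02 ]
```

View pics/topc.png

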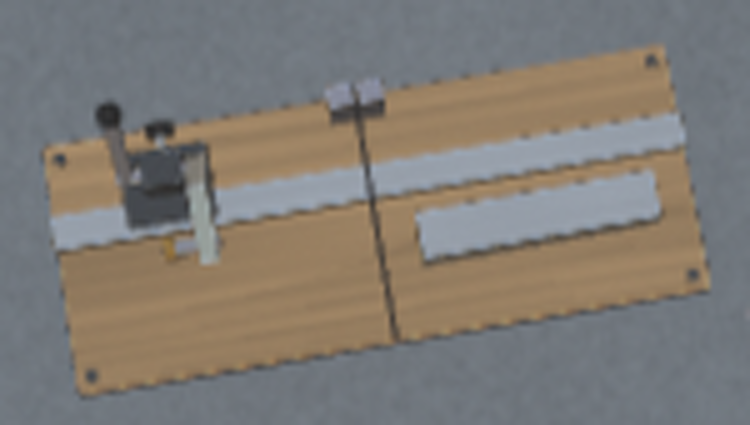

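View pics/sidec.png

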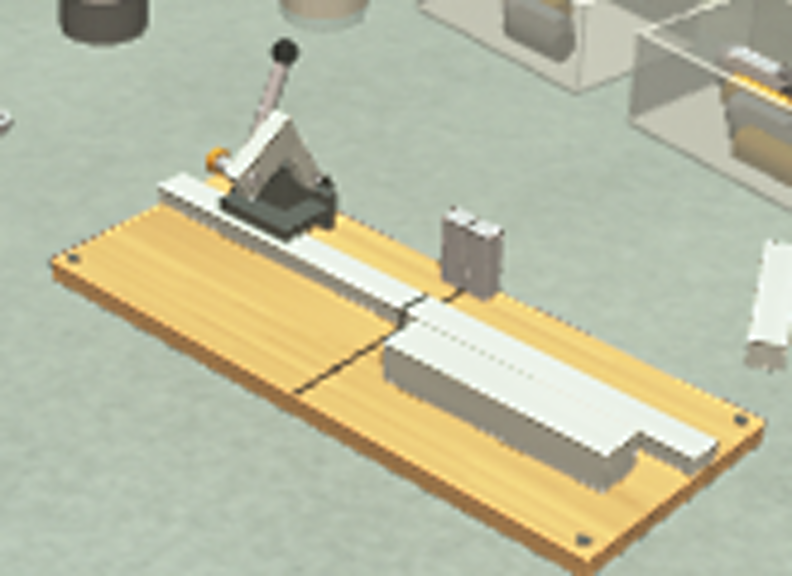

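```bash
cat > fit.py <<'E'
from h import *
import pickle
from scipy.optimize import least_squares
fs=pickle.load(open("f0.pkl","rb"))
t=lambda X,Y:((X+.5)/5-.5+180,(Y+.5)/5-.5+145)
s=lambda X,Y:((X+.5)/4.8-.5+185,(Y+.5)/4.8-.5+135)
obs=[("top",t(45,147),(90,200,15)),("top",t(664,45),(90,-200,15)),("top",t(710,290),(-70,-200,15)),("top",t(82,395),(-70,200,15)),
("side",s(52,263),(-70,200,15)),("side",s(765,425),(90,-200,15)),("side",s(588,550),(-70,-200,15))]
def J(p,P):
    P=np.atleast_2d(P)/1000; c,q=np.cos(p[2]),np.sin(p[2])
    return np.c_[p[0]+c*P[:,0]-q*P[:,1],p[1]+q*P[:,0]+c*P[:,1],P[:,2]]
def res(p,cams=("top","side")): return np.concatenate([proj(fs[n],J(p,P))[0]-uv for n,uv,P in obs if n in cams])
if __name__=="__main__":
  for cams in (("top","side"),("top",),("side",)):
    r=least_squares(res,[.49,-.017,.16],args=(cams,)); print(cams,r.x,np.degrees(r.x[2]),r.fun.round(1))
    if len(cams)==2: np.save("jig.npy",r.x)
  p=np.load("jig.npy")
  # bar top corners
  for n,l in (("top",[t(417,212),t(655,171),t(662,214),t(427,262)]),("side",[s(385,347),s(608,453)])):
    W=unproj(fs[n],l,0.041); c,q=np.cos(p[2]),np.sin(p[2]); d=W[:,:2]-p[:2]; print(n,"bar corners jig mm",np.c_[c*d[:,0]+q*d[:,1],-q*d[:,0]+c*d[:,1]].round(4)*1000)
  # ball
  A=[];b=[]
  for n,uv in (("top",t(108,115)),("side",s(285,51))):
    f=fs[n];d=unproj(f,uv,0)[0]-f["eye"];d/=np.linalg.norm(d);M=np.eye(3)-np.outer(d,d);A.append(M);b.append(M@f["eye"])
  B=np.linalg.lstsq(np.vstack(A),np.concatenate(b),rcond=None)[0];d=B[:2]-p[:2]
  print("ball",B.round(4),"jig",(c*d[0]+q*d[1]).round(4),(-q*d[0]+c*d[1]).round(4))
  for n,uv in (("top",t(108,115)),("side",s(285,51))): print(n,(proj(fs[n],B)[0]-uv).round(1))
E
python3 fit.py
```

```text
('top', 'side') [ 0.48454127 -0.03209888  0.15236181] 8.729688557219557 [-0.4  0.2  0.3  0.2  0.6  0.2 -0.6  0.4 -0.3 -1.7  0.8 -1.5  0.1  1.4]
('top',) [ 0.48540378 -0.03210322  0.15266337] 8.746967044417575 [-0.4  0.   0.3 -0.   0.6 -0.1 -0.6  0.1]
('side',) [ 0.48300044 -0.0327395   0.15449857] 8.852116060096169 [-0.7 -1.3  0.6 -1.3  0.   1.7]
top bar corners jig mm [[   5.3  -25. ]
 [   6.2 -174.8]
 [ -21.2 -174. ]
 [ -26.7  -25.9]]
side bar corners jig mm [[ -32.3  -31.5]
 [ -24.4 -175.2]]
ball [0.5393 0.1262 0.1153] jig 0.0781 0.1482
top [-0.1  0.2]
side [ 0.3 -0. ]
```

```bash
cat > ov.py <<'E'
from fit import *
def box(x0,x1,y0,y1,z0,z1):
    v=[(x,y,z) for x in(x0,x1) for y in(y0,y1) for z in(z0,z1)]
    return [(v[i],v[j]) for i in range(8) for j in range(i) if bin(i^j).count('1')==1]
def overlay(f,name,win,s,p,sy,leaf,bar=None,shift=(0,0)):
    x0,y0,x1,y1=win; im=cv2.resize(f["color"][y0:y1,x0:x1],None,fx=s,fy=s,interpolation=cv2.INTER_CUBIC)
    def dr(segs,col):
        for a,b in segs:
            uv=(proj(f,J(p,[a,b]))+np.array(shift)-[x0,y0]+.5)*s-.5
            cv2.line(im,*[tuple(int(round(c)) for c in q) for q in uv],col,1,cv2.LINE_AA)
    dr(box(-70,90,-200,200,15,15.01),(0,0,255)); dr(box(20,42,-200,200,28,28.01),(0,255,255)); dr(box(73,87,-18,18,59.9,60),(255,0,255))
    dr(box(25,88,sy,sy+56,45,45.01),(255,255,0)); dr(box(25,88,sy+15,sy+41,67,67.01),(255,128,0))
    def rot(x,y,z): c,q=np.cos(leaf),np.sin(leaf); return (50+c*x+q*z,sy+y,62-q*x+c*z)
    dr([(rot(*a),rot(*b)) for a,b in box(-56,-33,0,12,-43,6)],(0,255,0))
    dr([(rot(0,50,0),rot(-35,50,51))],(0,128,255))
    uv=((proj(f,J(p,[rot(-35,50,51)]))[0]+shift-[x0,y0]+.5)*s-.5); cv2.circle(im,tuple(int(v) for v in uv),int(3*s),(0,128,255),1)
    if bar is not None:
        bx,by,a=bar; c,q=np.cos(a),np.sin(a)
        tr=lambda v:(bx+c*v[0]-q*v[1],by+q*v[0]+c*v[1],v[2])
        dr([(tr(a_),tr(b_)) for a_,b_ in box(-15,15,-75,75,15,41)],(255,0,0))
    cv2.imwrite("pics/"+name,im)
if __name__=="__main__":
    p=np.load("jig.npy"); bar=(-9,-100,.03)
    overlay(fs["top"],"ovt1.png",(180,145,330,230),5,p,98,1.2,bar)
    overlay(fs["side"],"ovs1.png",(185,135,350,255),4.8,p,98,1.2,bar)
E
python3 ov.py
```

```text
(no output)
```

View pics/ovt1.png

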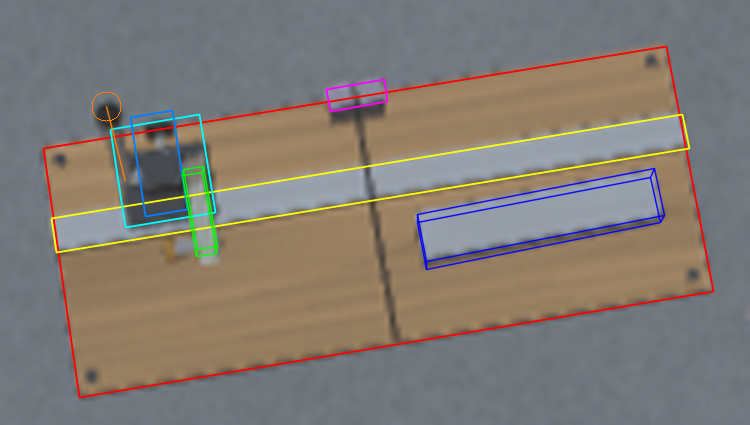

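View pics/ovs1.png

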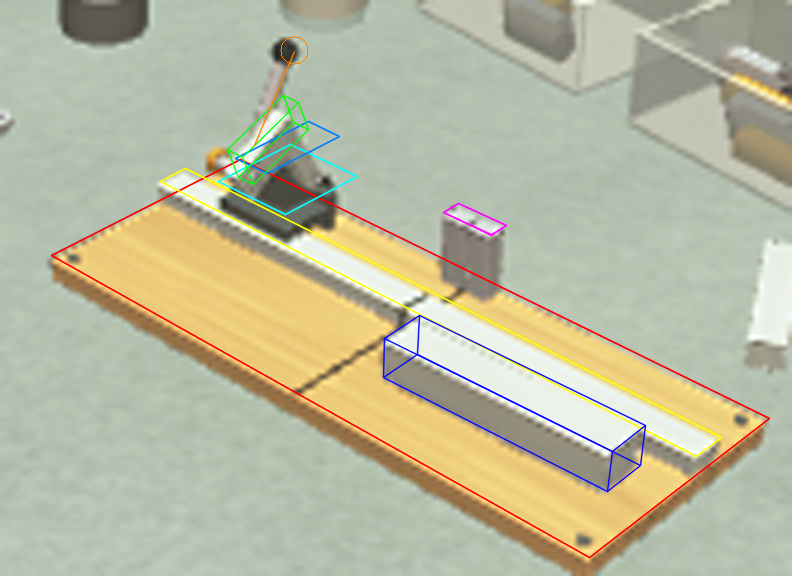

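```bash
cat > go.py <<'E'
import sys,time
from h import *
p=np.load("jig.npy"); c,q=np.cos(p[2]),np.sin(p[2])
s=monitor.state(); P=np.array(s["position"]); RT=R(s["ee_rot"])
d=P[:2]-p[:2]; jx,jy=c*d[0]+q*d[1],-q*d[0]+c*d[1]
F=np.array(s["ft_force"]); 
print("t",round(s["time_s"],2),"jigTCP mm",np.round([jx*1e3,jy*1e3,P[2]*1e3],1),"rpy",np.round(s["ee_rot"],2),"F jig",np.round([c*F[0]+q*F[1],-q*F[0]+c*F[1],F[2]],2),"gap",round(s["finger_gap"],4))
# desired orientation: y down, x along jig x
Z=np.array([[c,-q,0],[q,c,0],[0,0,1]]); RD=Z@R([-90,0,0])
print("rotvec tool rad",Rn.from_matrix(RT.T@RD).as_rotvec().round(3))
if len(sys.argv)>3:
    T=np.array([float(v) for v in sys.argv[1:4]])/1000; W=np.r_[p[0]+c*T[0]-q*T[1],p[1]+q*T[0]+c*T[1],T[2]]
    print("world tgt",W.round(4),"tool shift mm",(RT.T@(W-P)*1e3).round(1))
E
python3 go.py 130 148 205; python3 -m inch '[{"xyz":[0,0,0],"rotation":[0,0.12,0]},{"xyz":[0,0,0],"rotation":[0,0.12,0]},{"xyz":[0,0,0],"rotation":[0,0.12,0]},{"xyz":[0,0,0],"rotation":[0,0.12,0]},{"xyz":[0,0,0],"rotation":[0,0.12,0]},{"xyz":[0,0,0],"rotation":[0,0.12,0]},{"xyz":[0,0,0],"rotation":[0,0.12,0]},{"xyz":[0,0,0],"rotation":[0,0.12,0]},{"xyz":[0,0,0],"rotation":[0,0.12,0]}]' 255 20; python3 go.py 130 148 205
```

```text
t 0.9 jigTCP mm [-166.9  678.1  201. ] rpy [-9.000e+01 -1.000e-02  7.053e+01] F jig [-0.18 -0.05  0.45] gap 0.0867
rotvec tool rad [-0.     1.079  0.   ]
world tgt [0.5906 0.1339 0.205 ] tool shift mm [-326.9   -4.  -512.1]
time_s: 1.65
position: [0.2166, 0.6128, 0.2011]
ee_rot: [-90.0, 0.0, 6.3]
ft_force: [-0.1, 0.8, 0.3]
finger_gap: 0.0351
t 1.65 jigTCP mm [-167.   678.1  201.1] rpy [-8.998e+01  2.000e-02  6.250e+00] F jig [0.07 0.83 0.32] gap 0.0351
rotvec tool rad [-0.    -0.043 -0.   ]
world tgt [0.5906 0.1339 0.205 ] tool shift mm [ 319.6   -4.2 -516.8]
```

```bash
python3 -m inch '[{"xyz":[0.018,0,-0.032],"rotation":[0,-0.043,0]},{"xyz":[0.018,0,-0.032],"rotation":[0,0,0]},{"xyz":[0.018,0,-0.032],"rotation":[0,0,0]},{"xyz":[0.018,0,-0.032],"rotation":[0,0,0]},{"xyz":[0.018,0,-0.032],"rotation":[0,0,0]},{"xyz":[0.018,0,-0.032],"rotation":[0,0,0]},{"xyz":[0.018,0,-0.032],"rotation":[0,0,0]},{"xyz":[0.018,0,-0.032],"rotation":[0,0,0]},{"xyz":[0.018,0,-0.032],"rotation":[0,0,0]},{"xyz":[0.018,0,-0.032],"rotation":[0,0,0]}]'; python3 go.py 130 148 150
```

```text
time_s: 2.48
position: [0.4405, 0.3208, 0.1987]
ee_rot: [-89.6, 0.2, 9.6]
ft_force: [0.5, 0.9, -0.4]
finger_gap: 0.0002
t 2.48 jigTCP mm [ 10.  355.5 198.7] rpy [-89.56   0.16   9.61] F jig [ 0.61  0.81 -0.43] gap 0.0002
rotvec tool rad [-0.008  0.015 -0.003]
world tgt [0.5906 0.1339 0.15  ] tool shift mm [ 116.9   46.7 -209.7]
```

```bash
python3 -m inch '[{"xyz":[0.018,0,-0.030],"rotation":[0,0,0]},{"xyz":[0.018,0,-0.030],"rotation":[0,0,0]},{"xyz":[0.018,0,-0.030],"rotation":[0,0,0]},{"xyz":[0.018,0,-0.030],"rotation":[0,0,0]},{"xyz":[0.018,0,-0.030],"rotation":[0,0,0]},{"xyz":[0.014,0,-0.030],"rotation":[0,0,0]},{"xyz":[0.014,0,-0.030],"rotation":[0,0,0]},{"xyz":[0,0,0],"rotation":[0,0,0]}]'; python3 go.py 130 148 150
```

```text
time_s: 3.15
position: [0.6025, 0.1134, 0.1994]
ee_rot: [-89.7, -0.3, 9.0]
ft_force: [0.3, -0.9, 0.6]
finger_gap: 0.0004
t 3.15 jigTCP mm [138.7 125.9 199.4] rpy [-89.71  -0.26   9.02] F jig [ 0.13 -0.88  0.64] gap 0.0004
rotvec tool rad [-0.005  0.005  0.004]
world tgt [0.5906 0.1339 0.15  ] tool shift mm [-8.8 49.5 21.9]
```

```bash
python3 -m inch '[{"xyz":[-0.006,0.02,0.011],"rotation":[-0.005,0.005,0.004]},{"xyz":[0,0.02,0.011],"rotation":[0,0,0]},{"xyz":[0,0.01,0],"rotation":[0,0,0]},{"xyz":[0,0,0],"rotation":[0,0,0]}]'; python3 go.py 130 148 106
python3 - <<'E'
from h import *
for n,w in(("side",(185,75,345,195)),("top",(150,100,310,220))):
    f=grab_frame(n); crop(f,*w,5,n+"1.png")
E
```

```text
time_s: 3.48
position: [0.5963, 0.1291, 0.1495]
ee_rot: [-90.1, -0.3, 8.1]
ft_force: [0.1, -0.3, 0.0]
finger_gap: 0.0009
t 3.48 jigTCP mm [134.9 142.4 149.5] rpy [-90.1   -0.26   8.14] F jig [ 0.04 -0.31  0.03] gap 0.0009
rotvec tool rad [ 0.002 -0.01   0.005]
world tgt [0.5906 0.1339 0.106 ] tool shift mm [-5.2 43.5  5.6]
```

View pics/side1.png

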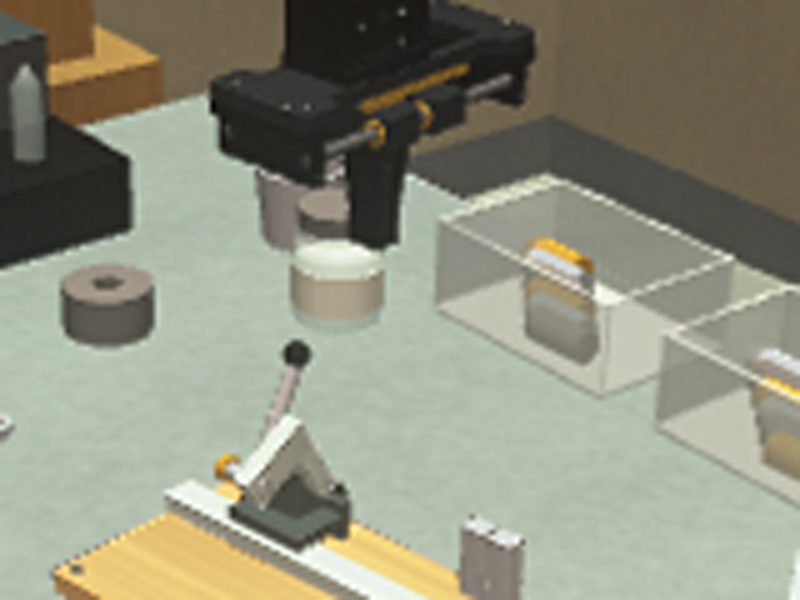

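View pics/top1.png

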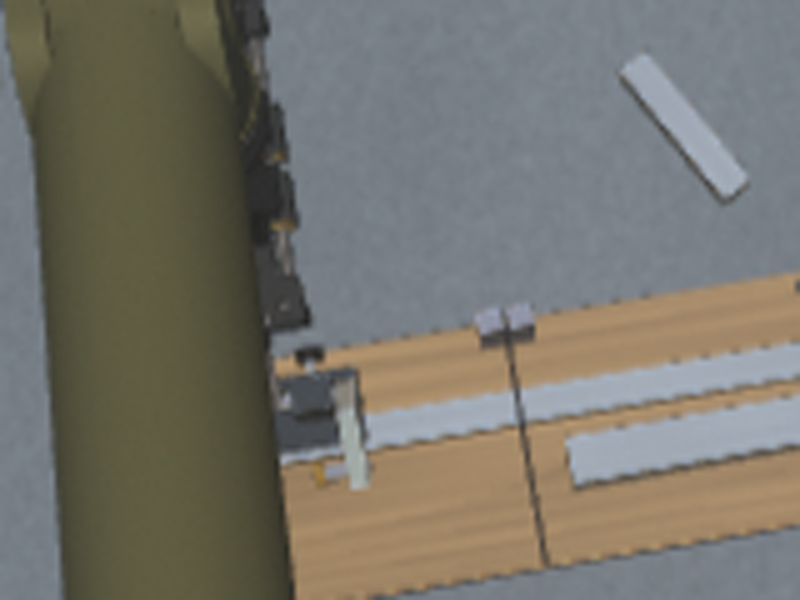

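```bash
python3 -m inch '[{"xyz":[0,0.015,0.005],"rotation":[0.002,-0.01,0.005]},{"xyz":[0,0.015,0],"rotation":[0,0,0]},{"xyz":[0,0.012,0],"rotation":[0,0,0]},{"xyz":[0,0,0],"rotation":[0,0,0]}]'; python3 go.py 110 148 106
```

```text
time_s: 3.92
position: [0.5997, 0.1362, 0.1106]
ee_rot: [-89.8, -0.5, 8.9]
ft_force: [-1.3, 1.0, -1.2]
finger_gap: 0.0004
t 3.92 jigTCP mm [139.4 148.9 110.6] rpy [-89.82  -0.53   8.88] F jig [-1.12  1.18 -1.16] gap 0.0004
rotvec tool rad [-0.003  0.003  0.009]
world tgt [0.5708 0.1309 0.106 ] tool shift mm [-29.4   4.4  -0.8]
```

```bash
python3 -m inch '[{"xyz":[-0.008,0.002,0],"rotation":[-0.003,0.003,0.009]},{"xyz":[-0.008,0.002,0],"rotation":[0,0,0]},{"xyz":[-0.006,0,0],"rotation":[0,0,0]},{"xyz":[-0.005,0,0],"rotation":[0,0,0]},{"xyz":[-0.005,0,0],"rotation":[0,0,0]}]'; python3 go.py 110 148 106;python3 -m inch '[{"xyz":[-0.005,0,0],"rotation":[0,0,0]},{"xyz":[-0.005,0,0],"rotation":[0,0,0]},{"xyz":[-0.005,0,0],"rotation":[0,0,0]},{"xyz":[-0.005,0,0],"rotation":[0,0,0]}]'; python3 go.py 30 148 106
```

```text
time_s: 4.33
position: [0.566, 0.1309, 0.1068]
ee_rot: [-90.0, 0.0, 8.7]
ft_force: [0.3, 0.0, 0.1]
finger_gap: 0.0005
t 4.33 jigTCP mm [105.2 148.7 106.8] rpy [-9.003e+01  1.000e-02  8.690e+00] F jig [ 0.33 -0.01  0.15] gap 0.0005
rotvec tool rad [ 0.    -0.001 -0.   ]
world tgt [0.5708 0.1309 0.106 ] tool shift mm [ 4.8  0.8 -0.7]
time_s: 4.67
position: [0.5445, 0.1278, 0.1085]
ee_rot: [-89.9, -0.2, 8.7]
ft_force: [-0.1, -0.5, 0.2]
finger_gap: 0.0004
t 4.67 jigTCP mm [ 83.5 148.9 108.5] rpy [-89.94  -0.15   8.7 ] F jig [-0.19 -0.52  0.16] gap 0.0004
rotvec tool rad [-0.001 -0.001  0.003]
world tgt [0.4917 0.1187 0.106 ] tool shift mm [-53.5   2.4  -0.9]
```

```bash
cat > look.py <<'E'
import sys
from h import *
tag=sys.argv[1]
for n,w in(("side",(185,105,345,225)),):
    f=grab_frame(n); crop(f,*w,5,n+tag+".png")
E
python3 look.py 2
```

```text
(no output)
```

View pics/side2.png

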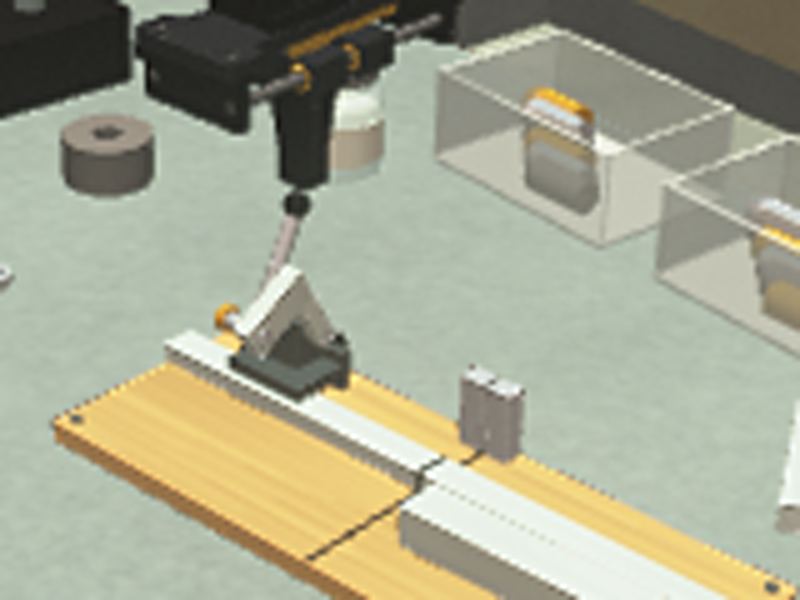

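Run:
```python
from h import *
import pickle
fs=pickle.load(open("f0.pkl","rb"))
s=monitor.state();P=np.array(s["position"])
for n in fs:
  for dz in(0,-.008): print(n,proj(fs[n],P+[0,0,dz]), ((proj(fs[n],P+[0,0,dz])-[185,105]+.5)*5-.5))
print(fs["side"]["eye"],fs["side"]["rotation"]); f=grab_frame("side"); print(f["eye"],f["rotation"])
```

```text
side [[245.12036807 146.73395296]] [[302.60184036 210.66976481]]
side [[245.1020597  149.19770734]] [[302.51029852 222.9885367 ]]
top [[200.8893821  166.97231601]] [[ 81.44691052 311.86158003]]
top [[201.22651984 167.5995414 ]] [[ 83.1325992  314.99770701]]
[-0.19265259 -0.81789447  0.72572945] [ 57.25688996  -0.72974894 -38.25323718]
[-0.19265259 -0.81789447  0.72572945] [ 57.25688996  -0.72974894 -38.25323718]
```

Run:
```python
from h import *
import pickle
fs=pickle.load(open("f0.pkl","rb"))
f=fs["side"]
P=np.array([.5963,.1291,.1495])
for dz in (0,-.008,-.011):print(((proj(f,P+[0,0,dz])-[185,75]+.5)*5-.5))
g=grab_frame("side"); crop(g,215,110,275,160,12,"z.png")
```

```text
[[373.34000449 271.57518683]]
[[373.02262418 284.11912373]]
[[372.90412943 288.80243458]]
```

View pics/z.png

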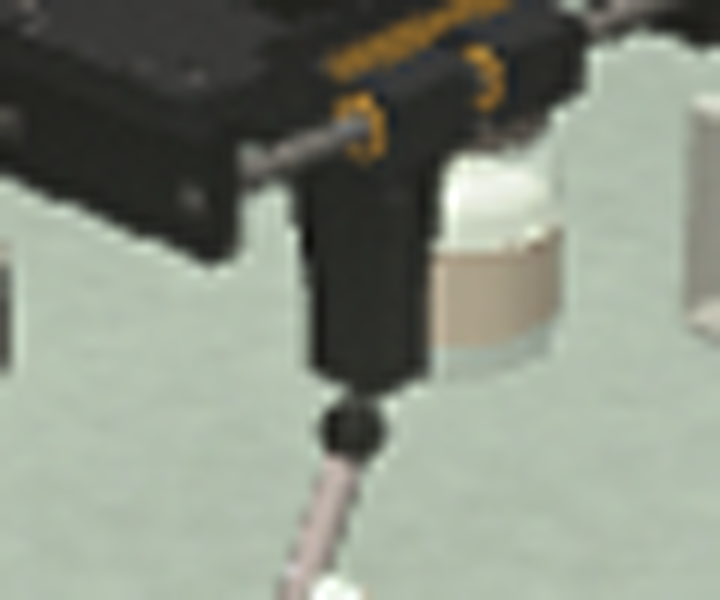

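```bash
python3 - <<'E'
from h import *
import pickle
fs=pickle.load(open("f0.pkl","rb"))
s=monitor.state();P=np.array(s["position"]);RT=R(s["ee_rot"])
print("base",proj(fs["side"],[[0,0,0]]),proj(fs["top"],[[0,0,0]]))
print("side body corners",[(a,b,proj(fs["side"],P+RT@[a,-.062,b])[0].round(1)) for a in(-.095,.095) for b in(-.0375,.0375)])
P1=np.array([.5963,.1291,.1495])
print("top body corners, pose1",[(a,b,proj(fs["top"],P1+RT@[a,-.062,b])[0].round(1)) for a in(-.095,.095) for b in(-.0375,.0375)])
E
python3 - <<'E'
from h import *
g=grab_frame("side");crop(g,170,60,310,160,5.6,"z2.png")
g=grab_frame("top");crop(g,140,100,260,200,6,"z3.png")
E
```

```text
base [[ 86.27520599 279.04828201]] [[246.71991679 351.95471298]]
side body corners [(-0.095, -0.0375, array([231.1, 142.1])), (-0.095, 0.0375, array([211.7, 133.4])), (0.095, -0.0375, array([277.5, 120.9])), (0.095, 0.0375, array([258.3, 113.6]))]
top body corners, pose1 [(-0.095, -0.0375, array([214.3, 170.6])), (-0.095, 0.0375, array([187.2, 175. ])), (0.095, -0.0375, array([204.3, 105.6])), (0.095, 0.0375, array([177.8, 109.8]))]
```

View pics/z2.png

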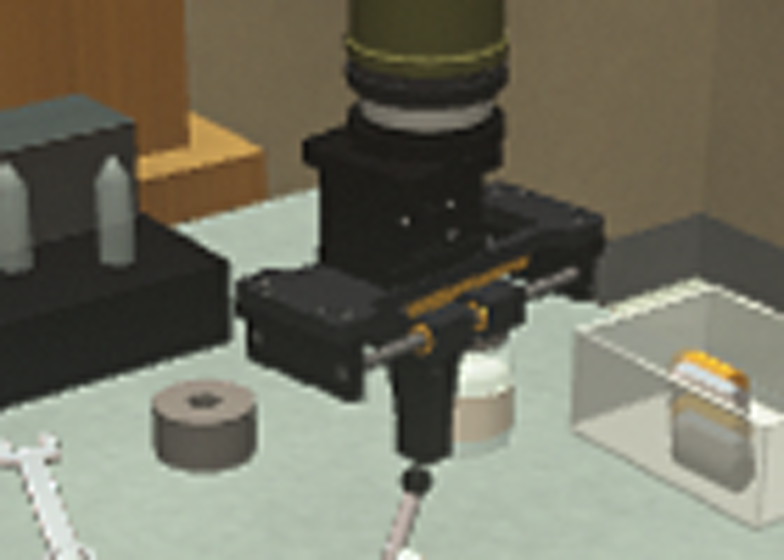

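View pics/z3.png

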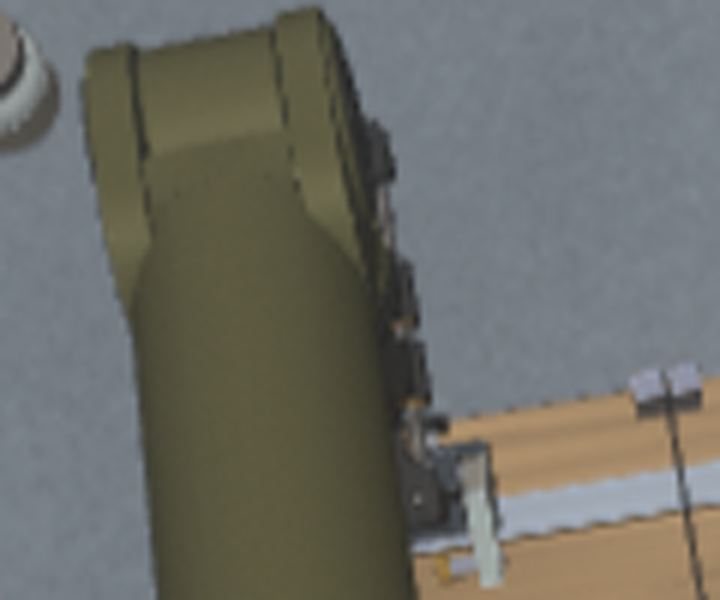

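Run:
```python
from h import *
import pickle
from scipy.optimize import least_squares
fs=pickle.load(open("f0.pkl","rb"))
s=monitor.state();P=np.array(s["position"]);RT=R(s["ee_rot"])
P1=np.array([.5963,.1291,.1495])
tip=[0,.008,0]
C=lambda a,b:[a*.095,-.062,b*.0375]
o=[("side",P,C(-1,-1),(234.6,131.4)),("side",P,C(-1,1),(214.1,123.4)),("side",P,C(1,-1),(276.8,113.5)),
("side",P,[0,.008,-.0095],(245.8,141.3)),("side",P1,[0,.008,-.0095],(260,123.8)),("top",P1,C(-1,-1),(212,165)),("top",P,C(-1,-1),(140+440/6,100+520/6))]
f=lambda d:np.concatenate([proj(fs[n],p+d[:3]+RT@np.array(t))[0]-u for n,p,t,u in o])
r=least_squares(f,[0,0,0]);print(r.x,r.fun.reshape(-1,2).round(1))
```

```text
[0.00797115 0.00699358 0.0231631 ] [[-2.6  1.1]
 [-1.6  0.7]
 [ 1.6 -1.5]
 [ 2.8 -0. ]
 [ 2.4 -0.2]
 [-1.1  0.8]
 [-0.5  0.7]]
```

```bash
python3 -m inch '[{"xyz":[0.012,0,0],"rotation":[0,0,0]},{"xyz":[0.012,0,0],"rotation":[0,0,0]},{"xyz":[0.012,0,0],"rotation":[0,0,0]},{"xyz":[0,0.008,0],"rotation":[0,0,0]},{"xyz":[0,0.008,0],"rotation":[0,0,0]},{"xyz":[0,0.004,0],"rotation":[0,0,0]},{"xyz":[0,0,0],"rotation":[0,0,0]}]'; python3 go.py 110 148 88; python3 look.py 3
```

```text
time_s: 5.5
position: [0.5818, 0.1335, 0.0853]
ee_rot: [-90.0, -0.1, 8.7]
ft_force: [-0.2, -0.5, -0.3]
finger_gap: 0.0001
t 5.5 jigTCP mm [121.3 148.9  85.3] rpy [-9.001e+01 -6.000e-02  8.710e+00] F jig [-0.31 -0.5  -0.34] gap 0.0001
rotvec tool rad [ 0.    -0.     0.001]
world tgt [0.5708 0.1309 0.088 ] tool shift mm [-11.3  -2.7  -0.9]
```

View pics/side3.png

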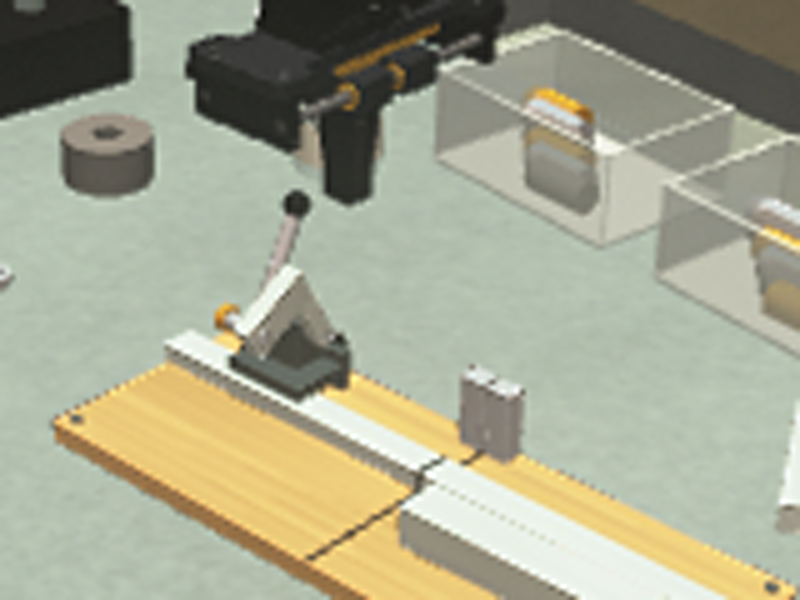

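```bash
cat > up.py <<'E'
import sys
from h import *
import pickle
f=pickle.load(open("f0.pkl","rb"))["side"]; p=np.load("jig.npy"); c,q=np.cos(p[2]),np.sin(p[2])
u,v=float(sys.argv[1]),float(sys.argv[2]); s=5; x0,y0=185,105
for z in map(float,sys.argv[3:]):
    W=unproj(f,[(u+.5)/s-.5+x0,(v+.5)/s-.5+y0],z/1000)[0]; d=W[:2]-p[:2]; print(z,np.round([1e3*(c*d[0]+q*d[1]),1e3*(-q*d[0]+c*d[1])],1))
E
python3 up.py 350 203 77 90 100 110
```

```text
77.0 [154.6 177.2]
90.0 [135.7 160.1]
100.0 [121.2 147. ]
110.0 [106.7 133.9]
```

```bash
python3 -m inch '[{"xyz":[-0.006,0,0],"rotation":[0,0,0]},{"xyz":[-0.006,0,0],"rotation":[0,0,0]},{"xyz":[-0.005,0,0],"rotation":[0,0,0]},{"xyz":[-0.004,0,0],"rotation":[0,0,0]}]'; python3 go.py 110 148 86;python3 -m inch '[{"xyz":[-0.004,0,0],"rotation":[0,0,0]},{"xyz":[-0.004,0,0],"rotation":[0,0,0]},{"xyz":[-0.004,0,0],"rotation":[0,0,0]}]'; python3 go.py 30 148 86; python3 -m inch '[{"xyz":[-0.004,0,0],"rotation":[0,0,0]},{"xyz":[-0.004,0,0],"rotation":[0,0,0]},{"xyz":[-0.004,0,0],"rotation":[0,0,0]}]'; python3 go.py 30 148 86; python3 look.py 4
```

```text
time_s: 5.88
position: [0.5583, 0.1298, 0.0854]
ee_rot: [-90.0, -0.0, 8.7]
ft_force: [-0.0, -0.1, 0.9]
finger_gap: 0.0003
t 5.88 jigTCP mm [ 97.4 148.8  85.4] rpy [-9.0e+01 -1.0e-02  8.7e+00] F jig [-0.02 -0.08  0.86] gap 0.0003
rotvec tool rad [-0. -0.  0.]
world tgt [0.5708 0.1309 0.086 ] tool shift mm [12.6 -0.6 -0.8]
time_s: 6.13
position: [0.5473, 0.1284, 0.0876]
ee_rot: [-89.9, -0.4, 8.7]
ft_force: [2.1, 0.3, 1.4]
finger_gap: 0.0008
t 6.13 jigTCP mm [ 86.4 149.1  87.6] rpy [-89.91  -0.4    8.71] F jig [ 2.16 -0.03  1.38] gap 0.0008
rotvec tool rad [-0.002 -0.     0.007]
world tgt [0.4917 0.1187 0.086 ] tool shift mm [-56.4   1.2  -1.1]
time_s: 6.38
position: [0.5359, 0.1268, 0.0891]
ee_rot: [-89.9, -0.6, 8.7]
ft_force: [1.7, -0.5, 1.3]
finger_gap: 0.0003
t 6.38 jigTCP mm [ 74.9 149.3  89.1] rpy [-89.87  -0.64   8.71] F jig [ 1.6  -0.78  1.25] gap 0.0003
rotvec tool rad [-0.002 -0.     0.011]
world tgt [0.4917 0.1187 0.086 ] tool shift mm [-45.    2.6  -1.3]
```

View pics/side4.png

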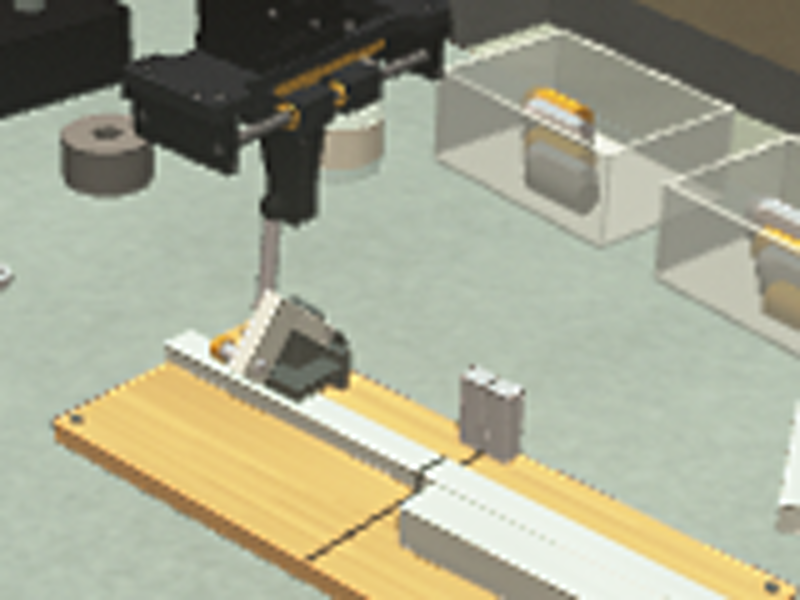

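```bash
python3 -m inch '[{"xyz":[-0.005,0.002,-0.0005],"rotation":[-0.002,0,0.01]},{"xyz":[-0.005,0.001,0],"rotation":[0,0,0]},{"xyz":[-0.005,0.001,0],"rotation":[0,0,0]},{"xyz":[-0.005,0.001,0],"rotation":[0,0,0]}]'; python3 go.py 30 148 86;python3 -m inch '[{"xyz":[-0.004,0.001,0],"rotation":[0,0,0]},{"xyz":[-0.004,0.001,0],"rotation":[0,0,0]}]'; python3 go.py 30 148 86; python3 look.py 5
```

```text
time_s: 6.77
position: [0.5138, 0.1229, 0.0833]
ee_rot: [-90.0, 0.1, 8.7]
ft_force: [0.7, -0.2, 2.0]
finger_gap: 0.0008
t 6.77 jigTCP mm [ 52.4 148.7  83.3] rpy [-9.00e+01  8.00e-02  8.71e+00] F jig [ 0.61 -0.29  2.04] gap 0.0008
rotvec tool rad [ 0.    -0.    -0.001]
world tgt [0.4917 0.1187 0.086 ] tool shift mm [-22.4  -2.7  -0.7]
time_s: 6.93
position: [0.5047, 0.1214, 0.0809]
ee_rot: [-90.0, 0.1, 8.7]
ft_force: [1.7, -0.2, 0.8]
finger_gap: 0.0006
t 6.93 jigTCP mm [ 43.2 148.7  80.9] rpy [-90.01   0.1    8.71] F jig [ 1.61 -0.49  0.78] gap 0.0006
rotvec tool rad [ 0.    -0.    -0.002]
world tgt [0.4917 0.1187 0.086 ] tool shift mm [-13.2  -5.   -0.7]
```

View pics/side5.png

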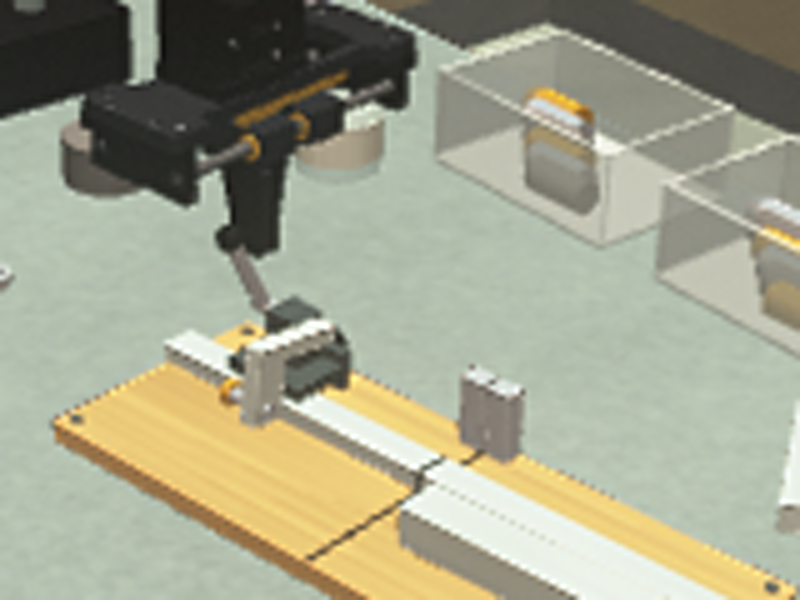

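```bash
for i in 1 2 3; do :; done; python3 -m inch '[{"xyz":[-0.003,0,0],"rotation":[0,0,0]},{"xyz":[-0.003,0,0],"rotation":[0,0,0]}]'; python3 -m inch '[{"xyz":[-0.003,0,0],"rotation":[0,0,0]},{"xyz":[-0.003,0,0],"rotation":[0,0,0]}]';python3 go.py 30 148 86
```

```text
time_s: 7.15
position: [0.4978, 0.1203, 0.0803]
ee_rot: [-90.0, 0.1, 8.7]
ft_force: [5.5, 1.0, 0.2]
finger_gap: 0.0007
time_s: 7.32
position: [0.4969, 0.1201, 0.0821]
ee_rot: [-90.0, -0.6, 8.7]
ft_force: [7.3, 0.9, -0.4]
finger_gap: 0.0003
t 7.32 jigTCP mm [ 35.3 148.6  82.1] rpy [-90.    -0.6    8.71] F jig [ 7.34 -0.17 -0.43] gap 0.0003
rotvec tool rad [ 0.   -0.    0.01]
world tgt [0.4917 0.1187 0.086 ] tool shift mm [-5.3 -4.  -0.6]
```

```bash
python3 -m inch '[{"xyz":[-0.003,0,0],"rotation":[0,0,0.008]},{"xyz":[-0.003,0,0],"rotation":[0,0,0]},{"xyz":[-0.003,0,0],"rotation":[0,0,0]}]'; python3 go.py; python3 -m inch '[{"xyz":[0.006,0,0],"rotation":[0,0,0]},{"xyz":[0.01,0,0],"rotation":[0,0,0]},{"xyz":[0.015,-0.01,0],"rotation":[0,0,0]},{"xyz":[0.0,-0.03,0],"rotation":[0,0,0]},{"xyz":[0.0,-0.03,0],"rotation":[0,0,0]},{"xyz":[0.0,-0.02,0],"rotation":[0,0,0]},{"xyz":[0.0,0,0],"rotation":[0,0,0]}]' 0; python3 go.py 0 -100 150;python3 look.py 6
```

```text
time_s: 7.57
position: [0.4952, 0.1197, 0.085]
ee_rot: [-90.0, -1.1, 8.7]
ft_force: [5.9, 1.3, -0.2]
finger_gap: 0.0002
t 7.57 jigTCP mm [ 33.6 148.4  85. ] rpy [-89.97  -1.11   8.69] F jig [ 6.07  0.35 -0.18] gap 0.0002
rotvec tool rad [-0.001 -0.001  0.019]
time_s: 8.15
position: [0.5221, 0.1234, 0.1743]
ee_rot: [-90.2, -0.1, 8.7]
ft_force: [0.8, -0.1, -0.2]
finger_gap: 0.0389
t 8.15 jigTCP mm [ 60.7 148.  174.3] rpy [-90.16  -0.1    8.71] F jig [ 0.82 -0.22 -0.21] gap 0.0389
rotvec tool rad [ 0.003 -0.     0.002]
world tgt [ 0.4997 -0.1309  0.15  ] tool shift mm [ -60.6   24.9 -248. ]
```

View pics/side6.png

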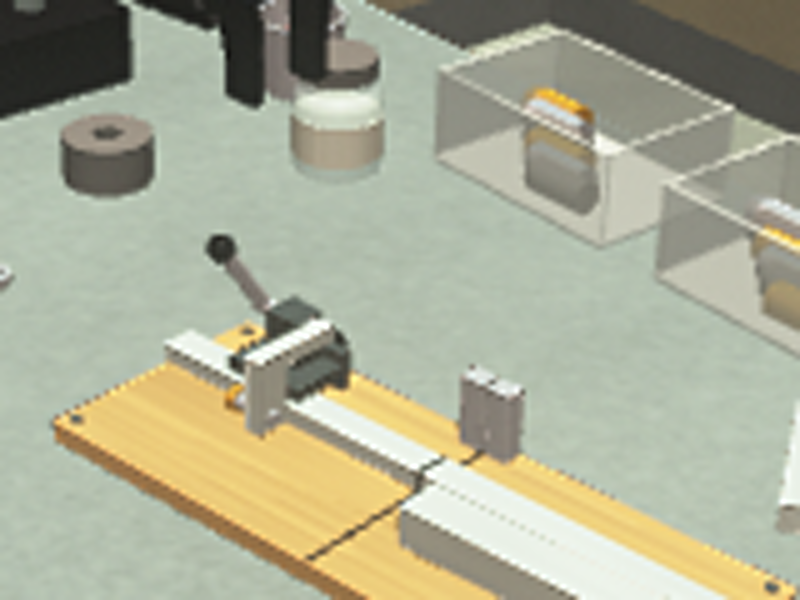

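```bash
python3 -m inch '[{"xyz":[-0.007,0,-0.028],"rotation":[0,0,0]},{"xyz":[-0.007,0,-0.028],"rotation":[0,0,0]},{"xyz":[-0.007,0,-0.028],"rotation":[0,0,0]},{"xyz":[-0.007,0,-0.028],"rotation":[0,0,0]},{"xyz":[-0.007,0,-0.028],"rotation":[0,0,0]},{"xyz":[-0.007,0,-0.028],"rotation":[0,0,0]},{"xyz":[-0.007,0,-0.028],"rotation":[0,0,0]},{"xyz":[-0.007,0,-0.025],"rotation":[0,0,0]},{"xyz":[-0.006,0,-0.02],"rotation":[0,0,0]},{"xyz":[0,0,0],"rotation":[0,0,0]}]' 79; python3 go.py -9 -100 100
```

```text
time_s: 9.03
position: [0.4873, -0.1318, 0.1585]
ee_rot: [-90.1, 1.7, 9.2]
ft_force: [0.6, 0.3, -0.2]
finger_gap: 0.0599
t 9.03 jigTCP mm [-12.4 -99.  158.5] rpy [-90.15   1.72   9.21] F jig [ 0.67  0.22 -0.16] gap 0.0599
rotvec tool rad [ 0.003  0.008 -0.03 ]
world tgt [ 0.4908 -0.1323  0.1   ] tool shift mm [ 5.2 58.3 -0.9]
```

```bash
python3 -m inch '[{"xyz":[0.003,0.01,-0.001],"rotation":[0.003,0.008,-0.03]},{"xyz":[0,0.02,0],"rotation":[0,0,0]},{"xyz":[0,0.02,0],"rotation":[0,0,0]},{"xyz":[0,0.01,0],"rotation":[0,0,0]},{"xyz":[0,0,0],"rotation":[0,0,0]}]'; python3 go.py -9 -100 60
python3 - <<'E'
from h import *
g=grab_frame("side");crop(g,225,120,355,220,6,"s7.png")
g=grab_frame("top");crop(g,220,120,350,220,6,"t7.png")
E
```

```text
time_s: 9.45
position: [0.4865, -0.1321, 0.0907]
ee_rot: [-89.8, 0.5, 8.5]
ft_force: [-1.0, -0.1, -0.7]
finger_gap: 0.06
t 9.45 jigTCP mm [-13.3 -99.1  90.7] rpy [-89.83   0.5    8.49] F jig [-0.98  0.05 -0.66] gap 0.06
rotvec tool rad [-0.003 -0.004 -0.009]
world tgt [ 0.4908 -0.1323  0.06  ] tool shift mm [ 4.6 30.7 -0.9]
```

View pics/s7.png

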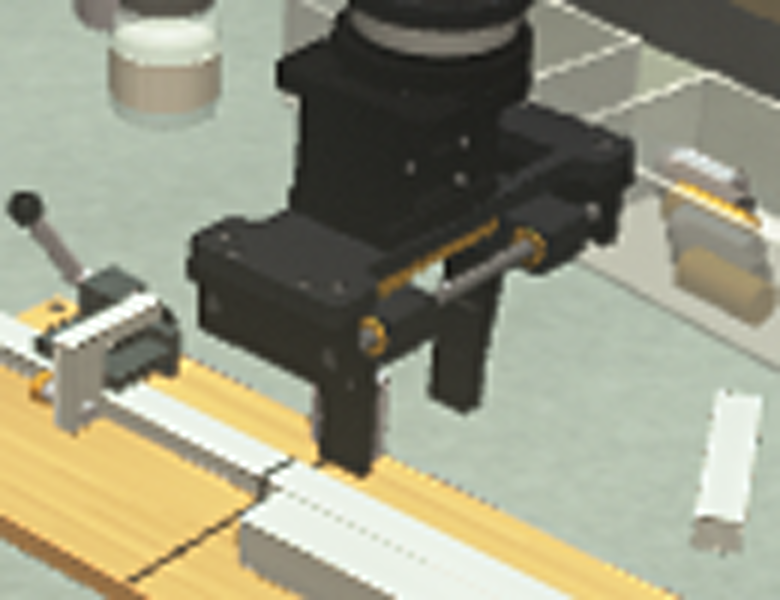

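View pics/t7.png

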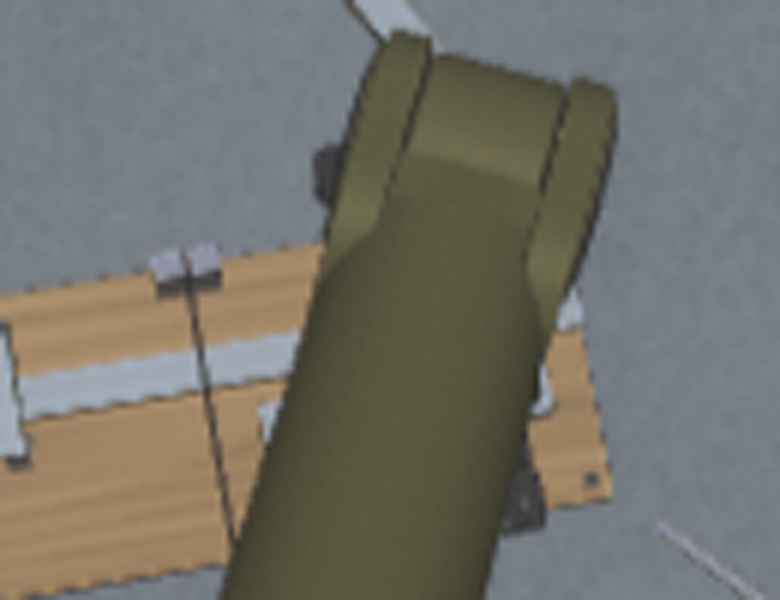

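```bash
cat > up2.py <<'E'
import sys
from h import *
import pickle
# usage cam x0 y0 s u v z...
fs=pickle.load(open("f0.pkl","rb")); p=np.load("jig.npy"); c,q=np.cos(p[2]),np.sin(p[2])
f=fs[sys.argv[1]]; x0,y0,s,u,v=map(float,sys.argv[2:7])
for z in map(float,sys.argv[7:]):
    W=unproj(f,[(u+.5)/s-.5+x0,(v+.5)/s-.5+y0],z/1000)[0]; d=W[:2]-p[:2]; print(z,np.round([1e3*(c*d[0]+q*d[1]),1e3*(-q*d[0]+c*d[1])],1))
E
echo front tip; python3 up2.py side 225 120 6 345 475 83 95 106; echo back tip;python3 up2.py side 225 120 6 458 413 83 95 106; echo bodytop; python3 up2.py top 220 120 6 545 522 152 175; python3 up2.py top 220 120 6 505 533 152 175
```

```text
front tip
83.0 [-21.8 -78.2]
95.0 [-36.1 -89.3]
106.0 [-49.2 -99.5]
back tip
83.0 [ 49.5 -82.4]
95.0 [ 33.9 -93.4]
106.0 [  19.6 -103.5]
bodytop
152.0 [ -94.3 -144.3]
175.0 [ -97.4 -141.4]
152.0 [ -96.3 -124.7]
175.0 [ -99.4 -122.1]
```

```bash
python3 -m inch '[{"xyz":[0.004,0.01,-0.001],"rotation":[-0.003,-0.004,-0.009]},{"xyz":[0,0.012,0],"rotation":[0,0,0]},{"xyz":[0,0.012,0],"rotation":[0,0,0]},{"xyz":[0,0.005,0],"rotation":[0,0,0]},{"xyz":[0,0,0],"rotation":[0,0,0]}]'; python3 go.py -9 -100 40
python3 - <<'E'
from h import *
g=grab_frame("side");crop(g,225,140,355,240,6,"s8.png")
E
```

```text
time_s: 9.97
position: [0.4962, -0.1316, 0.0555]
ee_rot: [-90.1, -0.5, 8.9]
ft_force: [-0.2, 0.1, -0.9]
finger_gap: 0.06
t 9.97 jigTCP mm [  -3.6 -100.2   55.5] rpy [-90.09  -0.54   8.9 ] F jig [-0.19  0.16 -0.91] gap 0.06
rotvec tool rad [0.001 0.003 0.009]
world tgt [ 0.4908 -0.1323  0.04  ] tool shift mm [-5.6 15.5  0.2]
```

View pics/s8.png

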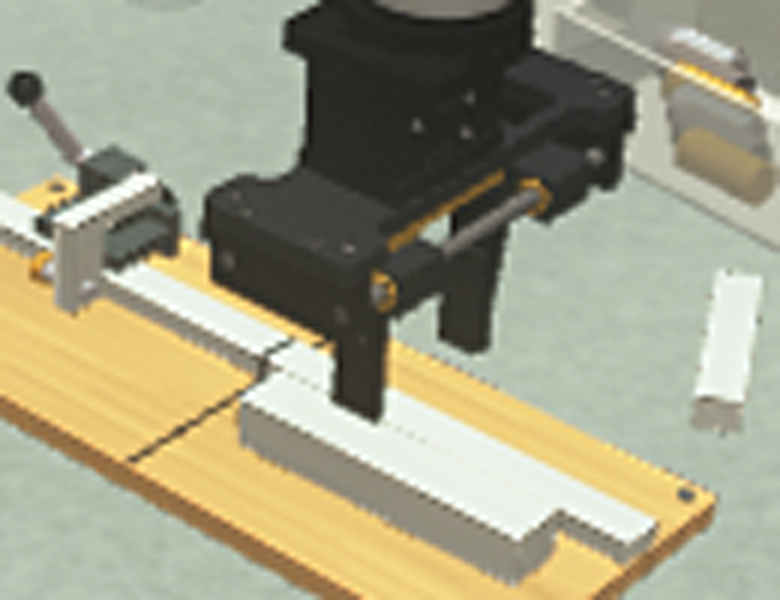

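```bash
python3 -m inch '[{"xyz":[-0.005,0.008,0],"rotation":[0.001,0.003,0.009]},{"xyz":[0,0.006,0],"rotation":[0,0,0]},{"xyz":[0,0.003,0],"rotation":[0,0,0]},{"xyz":[0,0,0],"rotation":[0,0,0]}]'; python3 go.py -9 -100 38
python3 - <<'E'
from h import *
g=grab_frame("side");crop(g,225,140,355,240,6,"s9.png")
E
```

```text
time_s: 10.35
position: [0.4926, -0.1326, 0.0391]
ee_rot: [-90.0, -0.2, 8.7]
ft_force: [-0.2, -0.3, -0.4]
finger_gap: 0.0595
t 10.35 jigTCP mm [  -7.3 -100.6   39.1] rpy [-90.04  -0.17   8.72] F jig [-0.28 -0.31 -0.42] gap 0.0595
rotvec tool rad [ 0.001 -0.     0.003]
world tgt [ 0.4908 -0.1323  0.038 ] tool shift mm [-1.7  1.1  0.6]
```

View pics/s9.png

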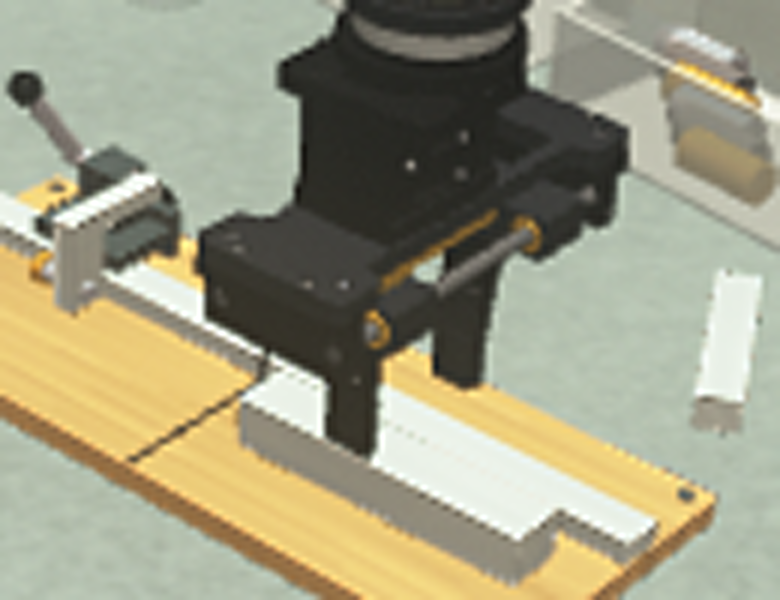

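```bash
python3 -m inch '[{"xyz":[-0.002,0.005,0],"rotation":[0,0,0.003]},{"xyz":[0,0.004,0],"rotation":[0,0,0]},{"xyz":[0,0.002,0],"rotation":[0,0,0]},{"xyz":[0,0,0],"rotation":[0,0,0]}]'; python3 go.py -9 -100 20
python3 - <<'E'
from h import *
g=grab_frame("side");crop(g,225,140,355,240,6,"s10.png")
E
```

```text
time_s: 10.73
position: [0.4911, -0.1331, 0.0278]
ee_rot: [-90.1, -0.1, 8.7]
ft_force: [0.4, -0.9, -0.2]
finger_gap: 0.06
t 10.73 jigTCP mm [  -8.8 -100.8   27.8] rpy [-9.005e+01 -6.000e-02  8.720e+00] F jig [ 0.3  -0.97 -0.23] gap 0.06
rotvec tool rad [ 0.001 -0.     0.001]
world tgt [ 0.4908 -0.1323  0.02  ] tool shift mm [-0.2  7.8  0.8]
```

View pics/s10.png

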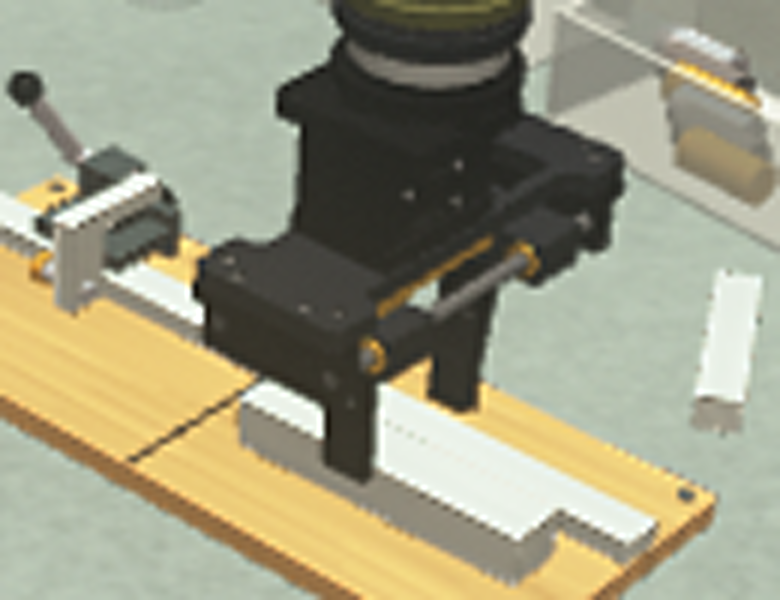

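```bash
python3 up2.py side 225 140 6 350 480 20 35 42; python3 -m inch '[{"xyz":[0,0.004,0],"rotation":[0,0,0]},{"xyz":[0,0.003,0],"rotation":[0,0,0]},{"xyz":[0,0,0],"rotation":[0,0,0]}]'; python3 go.py -9 -100 20
python3 - <<'E'
from h import *
g=grab_frame("side");crop(g,225,140,355,240,6,"s11.png")
E
```

```text
20.0 [-19.7 -83.3]
35.0 [-36.1 -95.9]
42.0 [ -43.7 -101.8]
time_s: 11.03
position: [0.4916, -0.1331, 0.0206]
ee_rot: [-90.1, -0.1, 8.7]
ft_force: [-1.0, 0.0, 1.1]
finger_gap: 0.06
t 11.03 jigTCP mm [  -8.4 -100.9   20.6] rpy [-90.06  -0.11   8.72] F jig [-1.01  0.19  1.15] gap 0.06
rotvec tool rad [ 0.001 -0.     0.002]
world tgt [ 0.4908 -0.1323  0.02  ] tool shift mm [-0.6  0.6  0.9]
```

View pics/s11.png

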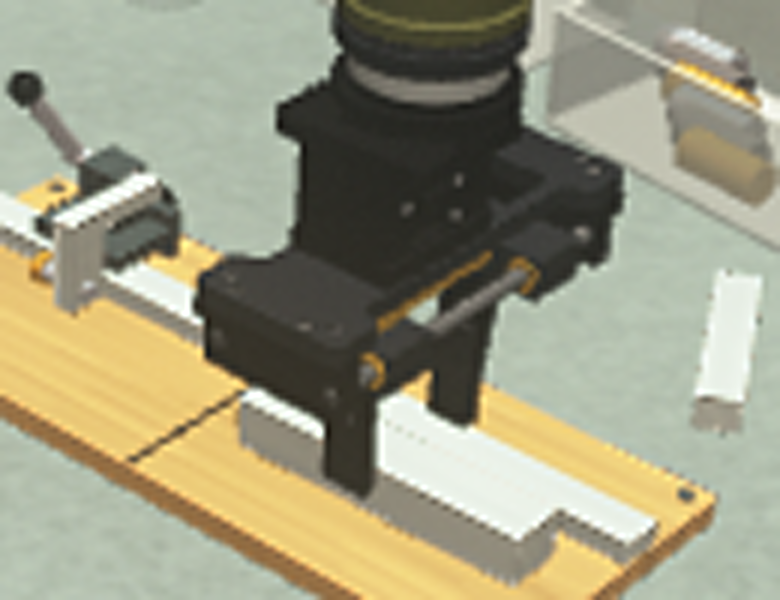

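```bash
python3 -m inch '[{"xyz":[0,0.0025,0],"rotation":[0,0,0]},{"xyz":[0,0.001,0],"rotation":[0,0,0]},{"xyz":[0,0,0],"rotation":[0,0,0]}]'; python3 go.py -9 -100 17;  python3 -m inch '[{"xyz":[0,0,0],"rotation":[0,0,0]},{"xyz":[0,0,0],"rotation":[0,0,0]},{"xyz":[0,0,0],"rotation":[0,0,0]},{"xyz":[0,0,0],"rotation":[0,0,0]},{"xyz":[0,0,0],"rotation":[0,0,0]},{"xyz":[0,0,0],"rotation":[0,0,0]},{"xyz":[0,0,0],"rotation":[0,0,0]}]' 200 12; python3 go.py -9 -100 17
python3 - <<'E'
from h import *
g=grab_frame("side");crop(g,225,140,355,240,6,"s12.png")
E
```

```text
time_s: 11.33
position: [0.4918, -0.1332, 0.0171]
ee_rot: [-90.1, -0.1, 8.7]
ft_force: [0.4, 0.2, 0.6]
finger_gap: 0.0602
t 11.33 jigTCP mm [  -8.1 -101.    17.1] rpy [-90.07  -0.14   8.72] F jig [0.44 0.12 0.57] gap 0.0602
rotvec tool rad [ 0.001 -0.     0.002]
world tgt [ 0.4908 -0.1323  0.017 ] tool shift mm [-0.9  0.1  1. ]
time_s: 11.92
position: [0.4919, -0.1333, 0.0173]
ee_rot: [-90.1, -0.1, 8.7]
ft_force: [-0.8, -0.2, -1.0]
finger_gap: 0.0292
t 11.92 jigTCP mm [  -8.1 -101.1   17.3] rpy [-90.07  -0.15   8.73] F jig [-0.83 -0.08 -0.99] gap 0.0292
rotvec tool rad [ 0.001 -0.     0.003]
world tgt [ 0.4908 -0.1323  0.017 ] tool shift mm [-0.9  0.3  1.1]
```

View pics/s12.png

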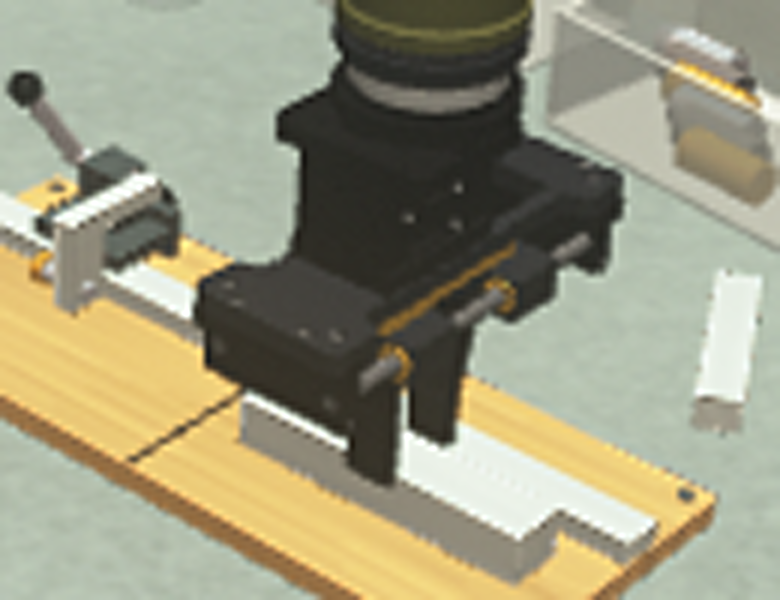

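```bash
python3 -m inch '[{"xyz":[0.003,0,0],"rotation":[0,0,0.003]},{"xyz":[0.003,0,0],"rotation":[0,0,0]},{"xyz":[0.002,0,0],"rotation":[0,0,0]}]'; python3 go.py 5 -100 17;  python3 -m inch '[{"xyz":[0.001,0,0],"rotation":[0,0,0]},{"xyz":[0.001,0,0],"rotation":[0,0,0]}]'; python3 go.py 5 -100 17
```

```text
time_s: 12.22
position: [0.4975, -0.1325, 0.0173]
ee_rot: [-90.0, 0.3, 8.7]
ft_force: [-3.2, -0.2, 4.2]
finger_gap: 0.0293
t 12.22 jigTCP mm [  -2.4 -101.2   17.3] rpy [-89.97   0.33   8.68] F jig [-3.17  0.3   4.24] gap 0.0293
rotvec tool rad [-0.    -0.001 -0.006]
world tgt [ 0.5047 -0.1302  0.017 ] tool shift mm [7.4 0.3 1.2]
time_s: 12.38
position: [0.4991, -0.1323, 0.0173]
ee_rot: [-90.0, 0.5, 8.7]
ft_force: [-4.4, -0.6, 6.0]
finger_gap: 0.0296
t 12.38 jigTCP mm [  -0.8 -101.3   17.3] rpy [-89.95   0.46   8.68] F jig [-4.48  0.09  6.03] gap 0.0296
rotvec tool rad [-0.001 -0.001 -0.008]
world tgt [ 0.5047 -0.1302  0.017 ] tool shift mm [5.8 0.3 1.3]
```

```bash
python3 -m inch '[{"xyz":[0,-0.001,0],"rotation":[0,0,-0.008]},{"xyz":[0,0,0],"rotation":[0,0,0]}]'; python3 go.py 5 -100 17;   python3 - <<'E'
from h import *
g=grab_frame("side");crop(g,225,140,355,240,6,"s13.png")
E
```

```text
time_s: 12.55
position: [0.5001, -0.1321, 0.0178]
ee_rot: [-90.0, -0.1, 8.7]
ft_force: [-0.5, -0.8, -2.7]
finger_gap: 0.0296
t 12.55 jigTCP mm [   0.2 -101.2   17.8] rpy [-90.    -0.11   8.68] F jig [-0.58 -0.69 -2.68] gap 0.0296
rotvec tool rad [-0.    -0.001  0.002]
world tgt [ 0.5047 -0.1302  0.017 ] tool shift mm [4.8 0.8 1.2]
```

View pics/s13.png

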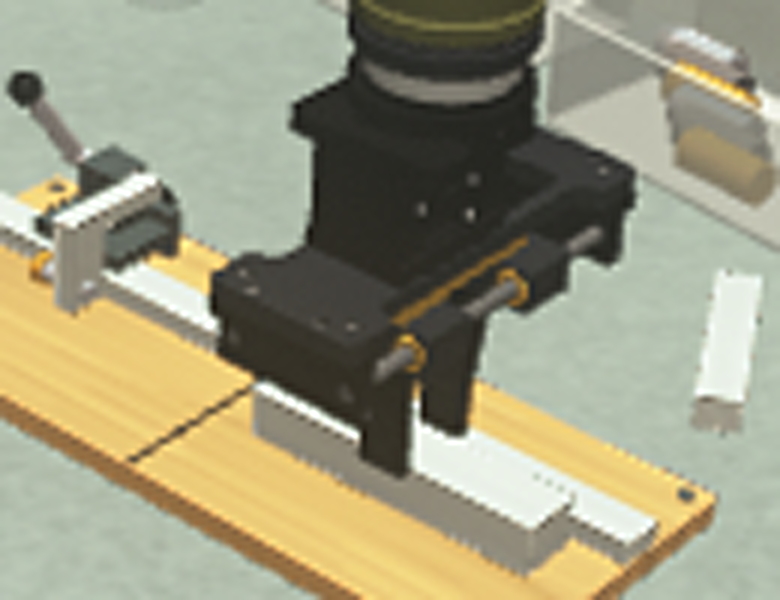

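```bash
python3 -m inch '[{"xyz":[0.0015,0,0],"rotation":[0,0,0.002]},{"xyz":[0.001,0,0],"rotation":[0,0,0]}]'; python3 go.py 5 -100 17;  python3 -m inch '[{"xyz":[0.001,0,0],"rotation":[0,0,0]},{"xyz":[0.001,0,0],"rotation":[0,0,0]}]'; python3 go.py 5 -100 17
```

```text
time_s: 12.77
position: [0.5026, -0.1312, 0.0173]
ee_rot: [-90.0, 0.0, 8.7]
ft_force: [-3.7, -0.4, 1.8]
finger_gap: 0.0293
t 12.77 jigTCP mm [   2.8 -100.7   17.3] rpy [-8.998e+01  2.000e-02  8.710e+00] F jig [-3.76  0.16  1.84] gap 0.0293
rotvec tool rad [-0. -0. -0.]
world tgt [ 0.5047 -0.1302  0.017 ] tool shift mm [2.2 0.3 0.7]
time_s: 12.93
position: [0.5044, -0.1309, 0.0173]
ee_rot: [-90.0, 0.1, 8.7]
ft_force: [-0.8, -1.0, -1.7]
finger_gap: 0.029
t 12.93 jigTCP mm [   4.6 -100.7   17.3] rpy [-8.998e+01  8.000e-02  8.710e+00] F jig [-0.97 -0.91 -1.72] gap 0.029
rotvec tool rad [-0.    -0.    -0.001]
world tgt [ 0.5047 -0.1302  0.017 ] tool shift mm [0.4 0.3 0.7]
```

```bash
for k in 1; do python3 -m inch '[{"xyz":[0.001,0,0],"rotation":[0,0,0]}]'; python3 -m inch '[{"xyz":[0.001,0,0],"rotation":[0,0,0]}]'; python3 -m inch '[{"xyz":[0.001,0,0],"rotation":[0,0,0]}]'; done; python3 go.py 5 -100 17
```

```text
time_s: 13.02
position: [0.5055, -0.1307, 0.0173]
ee_rot: [-90.0, 0.1, 8.7]
ft_force: [-2.5, -0.1, 0.7]
finger_gap: 0.0292
time_s: 13.1
position: [0.5056, -0.1306, 0.0173]
ee_rot: [-89.9, 0.2, 8.7]
ft_force: [-6.1, 1.0, 5.5]
finger_gap: 0.029
time_s: 13.18
position: [0.5056, -0.1306, 0.0173]
ee_rot: [-89.9, 0.3, 8.7]
ft_force: [-5.4, -0.3, 4.8]
finger_gap: 0.0293
t 13.18 jigTCP mm [   5.8 -100.6   17.3] rpy [-89.89   0.33   8.67] F jig [-5.44  0.48  4.77] gap 0.0293
rotvec tool rad [-0.002 -0.001 -0.006]
world tgt [ 0.5047 -0.1302  0.017 ] tool shift mm [-0.8  0.3  0.6]
```

```bash
python3 -m inch '[{"xyz":[-0.0005,-0.0005,0],"rotation":[-0.002,0,-0.006]},{"xyz":[0,0,0.004],"rotation":[0,0,0]},{"xyz":[0,0,0.006],"rotation":[0,0,0]}]'; python3 go.py 5 -100 17; python3 -m inch '[{"xyz":[0,0,0.008],"rotation":[0,0,0]},{"xyz":[0,0,0.008],"rotation":[0,0,0]},{"xyz":[0,0,0.008],"rotation":[0,0,0]}]'; python3 go.py 5 15 17
```

```text
time_s: 13.43
position: [0.5042, -0.1218, 0.0175]
ee_rot: [-90.1, -0.1, 8.5]
ft_force: [-1.5, -0.6, -2.6]
finger_gap: 0.0294
t 13.43 jigTCP mm [  5.8 -91.7  17.5] rpy [-90.11  -0.13   8.53] F jig [-1.6  -0.37 -2.63] gap 0.0294
rotvec tool rad [ 0.002 -0.004  0.002]
world tgt [ 0.5047 -0.1302  0.017 ] tool shift mm [-0.8  0.5 -8.3]
time_s: 13.68
position: [0.5006, -0.0964, 0.0173]
ee_rot: [-90.2, -0.2, 8.5]
ft_force: [-0.8, -1.1, -1.2]
finger_gap: 0.0296
t 13.68 jigTCP mm [  6.1 -66.   17.3] rpy [-90.17  -0.17   8.47] F jig [-0.99 -0.91 -1.18] gap 0.0296
rotvec tool rad [ 0.003 -0.005  0.003]
world tgt [ 0.4872 -0.0165  0.017 ] tool shift mm [-1.4  0.  81. ]
```

```bash
python3 -m inch '[{"xyz":[-0.0003,0,0.008],"rotation":[0.003,-0.005,0.003]},{"xyz":[0,0,0.008],"rotation":[0,0,0]},{"xyz":[0,0,0.008],"rotation":[0,0,0]},{"xyz":[0,0,0.008],"rotation":[0,0,0]}]'; python3 go.py 5 15 17; python3 -m inch '[{"xyz":[0,0,0.008],"rotation":[0.002,-0.002,0]},{"xyz":[0,0,0.006],"rotation":[0,0,0]},{"xyz":[0,0,0.004],"rotation":[0,0,0]},{"xyz":[0,0,0],"rotation":[0,0,0]}]'; python3 go.py 5 15 17;python3 - <<'E'
from h import *
g=grab_frame("side");crop(g,205,110,335,210,6,"s14.png")
g=grab_frame("top");crop(g,180,145,330,230,5,"t14.png")
E
```

```text
time_s: 14.02
position: [0.4945, -0.0607, 0.0173]
ee_rot: [-90.0, 0.0, 8.9]
ft_force: [-1.5, -1.7, -2.2]
finger_gap: 0.0294
t 14.02 jigTCP mm [  5.5 -29.8  17.3] rpy [-8.997e+01  3.000e-02  8.860e+00] F jig [-1.71 -1.5  -2.25] gap 0.0294
rotvec tool rad [-0.001  0.002 -0.001]
world tgt [ 0.4872 -0.0165  0.017 ] tool shift mm [-0.4  0.3 44.8]
time_s: 14.35
position: [0.4908, -0.0382, 0.0173]
ee_rot: [-89.8, 0.1, 9.2]
ft_force: [-0.8, -2.0, -1.8]
finger_gap: 0.0296
t 14.35 jigTCP mm [ 5.2 -7.  17.3] rpy [-8.978e+01  7.000e-02  9.180e+00] F jig [-1.12 -1.81 -1.76] gap 0.0296
rotvec tool rad [-0.004  0.008 -0.001]
world tgt [ 0.4872 -0.0165  0.017 ] tool shift mm [-0.1  0.4 22. ]
```

View pics/s14.png

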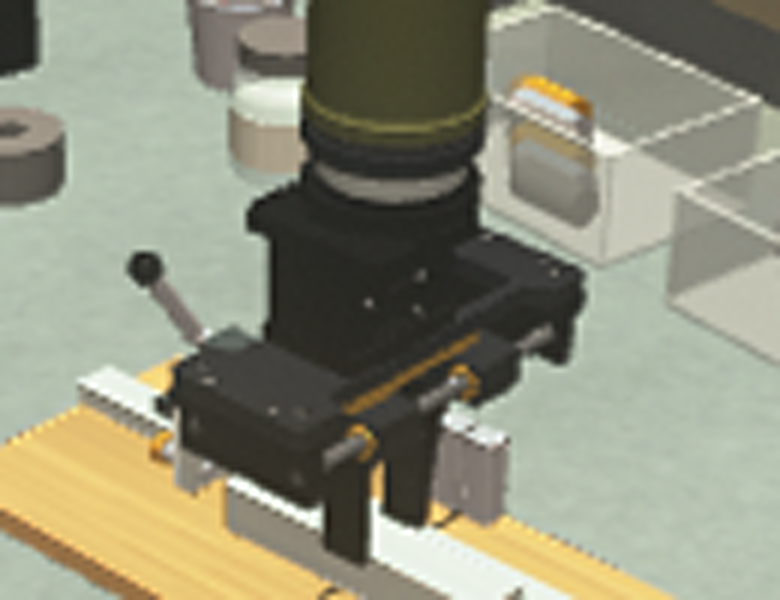

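View pics/t14.png

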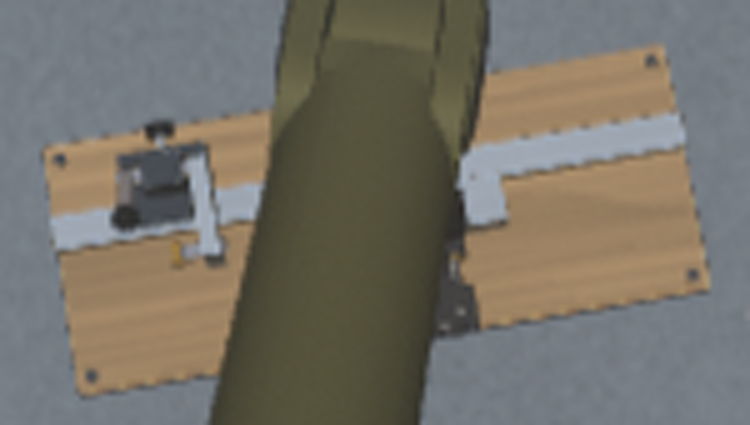

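```bash
python3 -m inch '[{"xyz":[0,0,0.002],"rotation":[-0.004,0.006,-0.001]},{"xyz":[0,0,0.002],"rotation":[0,0,0]},{"xyz":[0,0,0.002],"rotation":[0,0,0]},{"xyz":[0,0,0.001],"rotation":[0,0,0]}]'; python3 go.py 5 15 17; python3 -m inch '[{"xyz":[0.0003,0,0.001],"rotation":[0,0,0]},{"xyz":[0.0003,0,0.001],"rotation":[0,0,0]},{"xyz":[0,0,0.001],"rotation":[0,0,0]}]'; python3 go.py 5 15 17
```

```text
time_s: 14.78
position: [0.4902, -0.0322, 0.0173]
ee_rot: [-90.0, -0.1, 8.6]
ft_force: [-0.0, -1.9, -1.8]
finger_gap: 0.0298
t 14.78 jigTCP mm [ 5.6 -1.  17.3] rpy [-9.005e+01 -5.000e-02  8.640e+00] F jig [-0.34 -1.92 -1.79] gap 0.0298
rotvec tool rad [ 0.001 -0.002  0.001]
world tgt [ 0.4872 -0.0165  0.017 ] tool shift mm [-0.6  0.3 16. ]
time_s: 15.03
position: [0.4902, -0.0303, 0.0173]
ee_rot: [-90.1, -0.0, 8.6]
ft_force: [-2.0, -0.9, -1.3]
finger_gap: 0.03
t 15.03 jigTCP mm [ 5.8  1.  17.3] rpy [-9.012e+01 -1.000e-02  8.560e+00] F jig [-2.15 -0.53 -1.33] gap 0.03
rotvec tool rad [ 0.002 -0.003  0.   ]
world tgt [ 0.4872 -0.0165  0.017 ] tool shift mm [-0.9  0.3 14. ]
```

```bash
R3='x'; python3 -m inch '[{"xyz":[0,0,0.001],"rotation":[0.002,-0.002,0]},{"xyz":[0,0,0.001],"rotation":[0,0,0]},{"xyz":[0,0,0.001],"rotation":[0,0,0]},{"xyz":[0,0,0.001],"rotation":[0,0,0]}]'; python3 go.py 5 15 17; python3 -m inch '[{"xyz":[0,0,0.001],"rotation":[0,0,0]},{"xyz":[0,0,0.001],"rotation":[0,0,0]},{"xyz":[0,0,0.001],"rotation":[0,0,0]}]'; python3 go.py 5 15 17
```

```text
time_s: 15.37
position: [0.4895, -0.0266, 0.0173]
ee_rot: [-90.0, -0.0, 8.6]
ft_force: [-0.5, -1.8, -0.6]
finger_gap: 0.0296
t 15.37 jigTCP mm [ 5.7  4.6 17.3] rpy [-9.002e+01 -1.000e-02  8.620e+00] F jig [-0.73 -1.7  -0.62] gap 0.0296
rotvec tool rad [ 0.    -0.002  0.   ]
world tgt [ 0.4872 -0.0165  0.017 ] tool shift mm [-0.7  0.3 10.4]
time_s: 15.62
position: [0.489, -0.0233, 0.0173]
ee_rot: [-90.0, -0.0, 8.6]
ft_force: [-1.1, -1.4, -1.1]
finger_gap: 0.0291
t 15.62 jigTCP mm [ 5.7  8.1 17.3] rpy [-9.001e+01 -1.000e-02  8.630e+00] F jig [-1.33 -1.26 -1.07] gap 0.0291
rotvec tool rad [ 0.    -0.002  0.   ]
world tgt [ 0.4872 -0.0165  0.017 ] tool shift mm [-0.7  0.3  6.9]
```

```bash
python3 -m inch '[{"xyz":[0,0,0.001],"rotation":[0,-0.001,0]}]'; python3 -m inch '[{"xyz":[0,0,0.001],"rotation":[0,0,0]}]';python3 -m inch '[{"xyz":[0,0,0.001],"rotation":[0,0,0]}]'; python3 go.py 5 15 17
```

```text
time_s: 15.7
position: [0.4888, -0.0222, 0.0173]
ee_rot: [-90.0, -0.0, 8.7]
ft_force: [-1.3, -1.8, -1.7]
finger_gap: 0.0294
time_s: 15.78
position: [0.4886, -0.0211, 0.0173]
ee_rot: [-90.0, -0.0, 8.7]
ft_force: [-1.1, -1.7, -1.6]
finger_gap: 0.0295
time_s: 15.87
position: [0.4884, -0.02, 0.0173]
ee_rot: [-90.0, -0.0, 8.7]
ft_force: [-0.4, -1.0, -1.5]
finger_gap: 0.0294
t 15.87 jigTCP mm [ 5.7 11.4 17.3] rpy [-90.02  -0.     8.7 ] F jig [-0.56 -0.97 -1.51] gap 0.0294
rotvec tool rad [ 0.    -0.001  0.   ]
world tgt [ 0.4872 -0.0165  0.017 ] tool shift mm [-0.7  0.3  3.6]
```

```bash
python3 -m inch '[{"xyz":[0,0,0.0008],"rotation":[0,0,0]}]'; python3 -m inch '[{"xyz":[0,0,0.0008],"rotation":[0,0,0]}]';python3 -m inch '[{"xyz":[0,0,0.0008],"rotation":[0,0,0]}]'; python3 go.py 5 15 17
```

```text
time_s: 15.95
position: [0.4882, -0.0191, 0.0173]
ee_rot: [-90.0, 0.0, 8.7]
ft_force: [-1.1, -1.6, -1.1]
finger_gap: 0.0293
time_s: 16.03
position: [0.4881, -0.0182, 0.0173]
ee_rot: [-90.0, 0.0, 8.7]
ft_force: [-0.7, -1.3, -0.6]
finger_gap: 0.0297
time_s: 16.12
position: [0.488, -0.0172, 0.0173]
ee_rot: [-90.0, 0.0, 8.7]
ft_force: [-1.6, -1.4, -0.3]
finger_gap: 0.0297
t 16.12 jigTCP mm [ 5.6 14.2 17.3] rpy [-90.01   0.     8.71] F jig [-1.76 -1.11 -0.35] gap 0.0297
rotvec tool rad [ 0. -0. -0.]
world tgt [ 0.4872 -0.0165  0.017 ] tool shift mm [-0.6  0.3  0.8]
```

```bash
python3 -m inch '[{"xyz":[0,0,0.0008],"rotation":[0,0,0]}]'; python3 -m inch '[{"xyz":[0,0,0.0008],"rotation":[0,0,0]}]'; python3 go.py 5 15 17
```

```text
time_s: 16.2
position: [0.4878, -0.0164, 0.0173]
ee_rot: [-90.0, 0.0, 8.7]
ft_force: [0.7, -1.3, -1.7]
finger_gap: 0.0295
time_s: 16.28
position: [0.4877, -0.0155, 0.0173]
ee_rot: [-90.0, -0.0, 8.7]
ft_force: [-0.3, -2.0, -0.8]
finger_gap: 0.0293
t 16.28 jigTCP mm [ 5.7 15.9 17.3] rpy [-90.01  -0.     8.7 ] F jig [-0.61 -1.96 -0.77] gap 0.0293
rotvec tool rad [ 0.    -0.001  0.   ]
world tgt [ 0.4872 -0.0165  0.017 ] tool shift mm [-0.7  0.3 -0.9]
```

```bash
python3 -m inch '[{"xyz":[0,0,0.0008],"rotation":[0,0,0]}]'; python3 -m inch '[{"xyz":[0,0,0.0008],"rotation":[0,0,0]}]'; python3 go.py 5 15 17
```

```text
time_s: 16.37
position: [0.4876, -0.0147, 0.0173]
ee_rot: [-90.0, 0.0, 8.7]
ft_force: [-1.6, -1.1, -1.4]
finger_gap: 0.0296
time_s: 16.45
position: [0.4874, -0.0138, 0.0173]
ee_rot: [-90.0, 0.0, 8.7]
ft_force: [-0.4, -1.6, -2.0]
finger_gap: 0.0294
t 16.45 jigTCP mm [ 5.6 17.7 17.3] rpy [-90.01   0.     8.7 ] F jig [-0.67 -1.55 -1.98] gap 0.0294
rotvec tool rad [ 0. -0. -0.]
world tgt [ 0.4872 -0.0165  0.017 ] tool shift mm [-0.6  0.3 -2.7]
```

```bash
python3 -m inch '[{"xyz":[0,0,0.0008],"rotation":[0,0,0]}]'; python3 -m inch '[{"xyz":[0,0,0.0008],"rotation":[0,0,0]}]'; python3 go.py 5 15 17;python3 - <<'E'
from h import *
g=grab_frame("side");crop(g,205,150,285,210,10,"s15.png")
E
```

```text
time_s: 16.53
position: [0.4874, -0.0137, 0.0173]
ee_rot: [-90.1, -0.0, 8.7]
ft_force: [-0.7, -4.0, -2.2]
finger_gap: 0.0295
time_s: 16.62
position: [0.4874, -0.0137, 0.0173]
ee_rot: [-90.1, -0.0, 8.7]
ft_force: [-0.4, -4.4, -1.5]
finger_gap: 0.0296
t 16.62 jigTCP mm [ 5.6 17.8 17.3] rpy [-9.014e+01 -1.000e-02  8.680e+00] F jig [-1.02 -4.3  -1.52] gap 0.0296
rotvec tool rad [ 0.002 -0.001  0.   ]
world tgt [ 0.4872 -0.0165  0.017 ] tool shift mm [-0.6  0.3 -2.8]
```

View pics/s15.png

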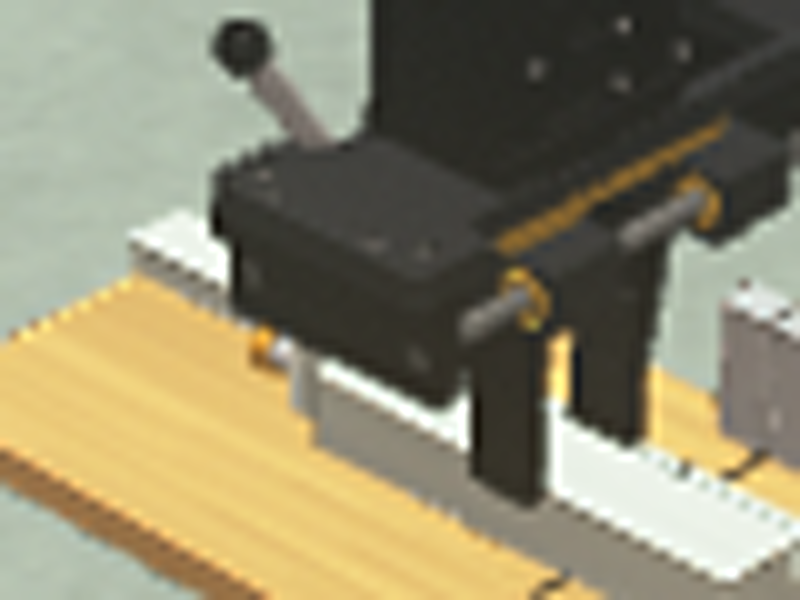

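```bash
python3 -m inch '[{"xyz":[0,0,0.001],"rotation":[0.002,-0.001,0]}]'; python3 -m inch '[{"xyz":[0,0,0.0012],"rotation":[0,0,0]},{"xyz":[0,0,0.0012],"rotation":[0,0,0]}]'; python3 go.py 5 15 17
```

```text
time_s: 16.75
position: [0.4874, -0.0136, 0.0173]
ee_rot: [-90.1, -0.0, 8.7]
ft_force: [0.9, -5.8, -1.6]
finger_gap: 0.0296
time_s: 16.92
position: [0.4875, -0.0136, 0.0173]
ee_rot: [-90.3, -0.1, 8.6]
ft_force: [0.6, -4.5, -1.5]
finger_gap: 0.0299
t 16.92 jigTCP mm [ 5.7 17.8 17.3] rpy [-9.025e+01 -6.000e-02  8.640e+00] F jig [-0.11 -4.52 -1.54] gap 0.0299
rotvec tool rad [ 0.004 -0.002  0.001]
world tgt [ 0.4872 -0.0165  0.017 ] tool shift mm [-0.7  0.4 -2.8]
```

```bash
python3 -m inch '[{"xyz":[0,0,0.0013],"rotation":[0.004,-0.002,0.001]},{"xyz":[0,0,0.0013],"rotation":[0.002,0,0]}]';  python3 go.py; python3 -m inch '[{"xyz":[0,0,0.0013],"rotation":[0.002,0,0]}]';python3 -m inch '[{"xyz":[0,0,0.0013],"rotation":[0.002,0,0]}]'; python3 -m inch '[{"xyz":[0,0,0.0013],"rotation":[0.002,0,0]}]'; python3 go.py 5 15 17
```

```text
time_s: 17.08
position: [0.4874, -0.0135, 0.0173]
ee_rot: [-90.1, -0.0, 8.7]
ft_force: [-0.0, -6.4, -3.1]
finger_gap: 0.0293
t 17.08 jigTCP mm [ 5.7 17.9 17.3] rpy [-9.008e+01 -2.000e-02  8.690e+00] F jig [-1.02 -6.35 -3.07] gap 0.0293
rotvec tool rad [ 0.001 -0.001  0.   ]
time_s: 17.17
position: [0.4874, -0.0135, 0.0174]
ee_rot: [-90.0, -0.0, 8.6]
ft_force: [-0.1, -5.3, -3.0]
finger_gap: 0.0292
time_s: 17.25
position: [0.4874, -0.0135, 0.0173]
ee_rot: [-90.0, -0.0, 8.6]
ft_force: [0.3, -5.8, -1.7]
finger_gap: 0.0297
time_s: 17.33
position: [0.4874, -0.0135, 0.0173]
ee_rot: [-90.0, -0.1, 8.6]
ft_force: [-1.1, -4.9, -1.7]
finger_gap: 0.0295
t 17.33 jigTCP mm [ 5.7 17.9 17.3] rpy [-8.998e+01 -7.000e-02  8.570e+00] F jig [-1.84 -4.68 -1.75] gap 0.0295
rotvec tool rad [-0.    -0.003  0.001]
world tgt [ 0.4872 -0.0165  0.017 ] tool shift mm [-0.7  0.3 -2.9]
```

```bash
python3 -m inch '[{"xyz":[0.0006,0,0.0014],"rotation":[0.001,-0.002,0.001]},{"xyz":[0.0006,0,0.0014],"rotation":[0.001,0,0]}]'; python3 -m inch '[{"xyz":[0.0006,0,0.0014],"rotation":[0.001,-0.001,0]},{"xyz":[0.0006,0,0.0014],"rotation":[0.001,0,0]}]'; python3 -m inch '[{"xyz":[0.0006,0,0.0014],"rotation":[0.001,-0.001,0]}]'; python3 go.py
```

```text
time_s: 17.5
position: [0.4874, -0.0135, 0.0173]
ee_rot: [-90.0, 0.1, 8.6]
ft_force: [-2.6, -7.3, 1.8]
finger_gap: 0.0292
time_s: 17.67
position: [0.4874, -0.0135, 0.0174]
ee_rot: [-90.1, 0.2, 8.6]
ft_force: [-2.0, -5.6, 1.1]
finger_gap: 0.0294
time_s: 17.75
position: [0.4874, -0.0135, 0.0174]
ee_rot: [-90.1, 0.3, 8.6]
ft_force: [-2.9, -5.1, -1.0]
finger_gap: 0.0293
t 17.75 jigTCP mm [ 5.6 17.9 17.4] rpy [-90.08   0.29   8.59] F jig [-3.61 -4.57 -1.03] gap 0.0293
rotvec tool rad [ 0.001 -0.002 -0.005]
```

```bash
python3 -m inch '[{"xyz":[-0.0002,0,0],"rotation":[0.001,-0.001,-0.005]},{"xyz":[0,0,0],"rotation":[0,0,0]},{"xyz":[0,0,0],"rotation":[0,0,0]}]'; python3 go.py;  python3 -m inch '[{"xyz":[0,0,0],"rotation":[0,0,0]},{"xyz":[0,0,0],"rotation":[0,0,0]},{"xyz":[0,0,0],"rotation":[0,0,0]},{"xyz":[0,0,0],"rotation":[0,0,0]},{"xyz":[0,0,0],"rotation":[0,0,0]},{"xyz":[0,0,0],"rotation":[0,0,0]}]' 90; python3 go.py 5 17 180
```

```text
time_s: 18.0
position: [0.4873, -0.0137, 0.0173]
ee_rot: [-90.0, -0.0, 8.6]
ft_force: [-0.4, -3.3, -1.6]
finger_gap: 0.0294
t 18.0 jigTCP mm [ 5.5 17.8 17.3] rpy [-9.001e+01 -2.000e-02  8.620e+00] F jig [-0.87 -3.16 -1.56] gap 0.0294
rotvec tool rad [ 0.    -0.002  0.   ]
time_s: 18.5
position: [0.4903, -0.0084, 0.0191]
ee_rot: [-89.7, -0.4, 8.8]
ft_force: [1.1, 0.3, 0.2]
finger_gap: 0.0549
t 18.5 jigTCP mm [ 9.3 22.5 19.1] rpy [-89.72  -0.37   8.82] F jig [1.15 0.13 0.24] gap 0.0549
rotvec tool rad [-0.005  0.002  0.006]
world tgt [ 0.4869 -0.0145  0.18  ] tool shift mm [  -3.2 -161.    -4.7]
```

```bash
python3 -m inch '[{"xyz":[0,-0.01,0],"rotation":[0,0,0]},{"xyz":[0,-0.02,0],"rotation":[0,0,0]},{"xyz":[0,-0.03,0],"rotation":[-0.005,0.002,0.006]},{"xyz":[0,-0.03,0],"rotation":[0,0,0]},{"xyz":[0,-0.03,0],"rotation":[0,0,0]},{"xyz":[0,-0.03,0],"rotation":[0,0,0]},{"xyz":[0,0,0],"rotation":[0,0,0]}]'; python3 go.py -45 148 170
python3 - <<'E'
from h import *
from ov import overlay
p=np.load("jig.npy")
f=grab_frame("side"); overlay(f,"s16o.png",(195,135,315,225),6.5,p,98,0.0,(5,17,0)); crop(f,195,135,315,225,6.5,"s16.png")
E
```

```text
time_s: 19.08
position: [0.4882, -0.0093, 0.1781]
ee_rot: [-90.1, 0.2, 8.6]
ft_force: [-0.1, 0.0, -0.2]
finger_gap: 0.0567
t 19.08 jigTCP mm [  7.   22.  178.1] rpy [-90.07   0.19   8.6 ] F jig [-0.08  0.05 -0.22] gap 0.0567
rotvec tool rad [ 0.001 -0.002 -0.003]
world tgt [0.4176 0.1074 0.17  ] tool shift mm [-52.3   8.2 125.9]
```

View pics/s16.png

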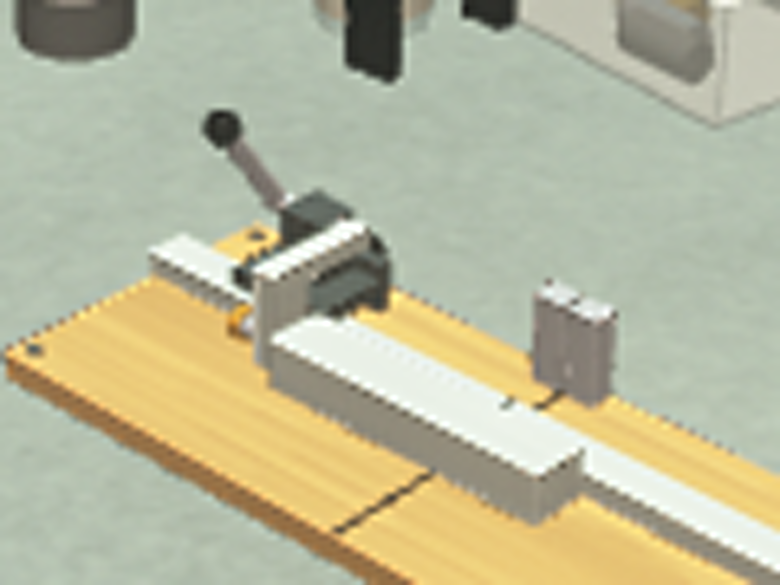

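View pics/s16o.png

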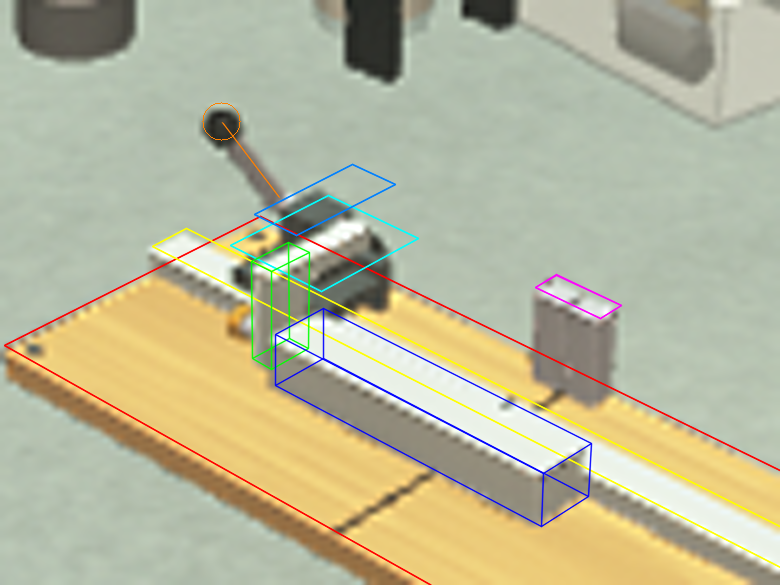

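```bash
python3 -m inch '[{"xyz":[-0.008,0,0.02],"rotation":[0.001,-0.002,-0.003]},{"xyz":[-0.008,0,0.02],"rotation":[0,0,0]},{"xyz":[-0.008,0,0.02],"rotation":[0,0,0]},{"xyz":[-0.008,0,0.02],"rotation":[0,0,0]},{"xyz":[-0.008,0,0.018],"rotation":[0,0,0]},{"xyz":[-0.008,0,0.012],"rotation":[0,0,0]},{"xyz":[-0.004,0,0.006],"rotation":[0,0,0]},{"xyz":[0,0,0],"rotation":[0,0,0]}]' 255 20; python3 go.py -45 148 150
python3 - <<'E'
from h import *
from ov import overlay
p=np.load("jig.npy")
f=grab_frame("top"); overlay(f,"t17o.png",(180,145,330,230),5,p,98,0.0,(5,17,0)); crop(f,180,145,330,230,5,"t17.png")
E
```

```text
time_s: 19.8
position: [0.4125, 0.0989, 0.1733]
ee_rot: [-90.1, 0.4, 8.4]
ft_force: [0.4, 0.1, -0.5]
finger_gap: 0.011
t 19.8 jigTCP mm [-51.3 140.4 173.3] rpy [-90.13   0.38   8.4 ] F jig [ 0.41  0.01 -0.48] gap 0.011
rotvec tool rad [ 0.002 -0.006 -0.007]
world tgt [0.4176 0.1074 0.15  ] tool shift mm [ 6.4 23.2  7.6]
```

View pics/t17.png

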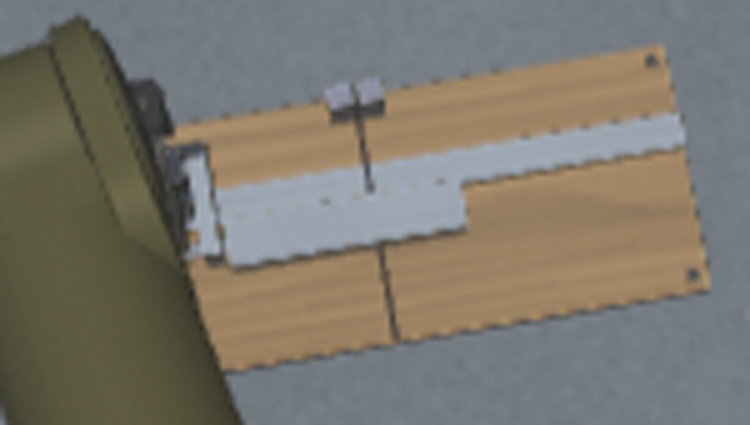

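View pics/t17o.png

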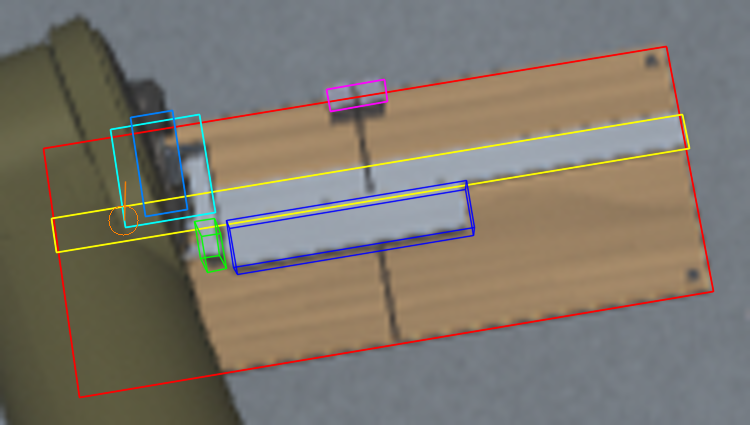

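```bash
python3 -m inch '[{"xyz":[0.002,0.02,0.007],"rotation":[0.002,-0.006,-0.007]},{"xyz":[0,0.02,0],"rotation":[0,0,0]},{"xyz":[0,0.02,0],"rotation":[0,0,0]},{"xyz":[0,0.02,0],"rotation":[0,0,0]},{"xyz":[0,0.008,0],"rotation":[0,0,0]},{"xyz":[0,0,0],"rotation":[0,0,0]}]'; python3 go.py -30 148 85; python3 look.py 18
```

```text
time_s: 20.35
position: [0.4189, 0.0997, 0.0828]
ee_rot: [-90.1, -0.3, 8.2]
ft_force: [-1.2, -0.4, -0.3]
finger_gap: 0.0002
t 20.35 jigTCP mm [-44.8 140.3  82.8] rpy [-90.13  -0.32   8.21] F jig [-1.2  -0.23 -0.33] gap 0.0002
rotvec tool rad [ 0.002 -0.009  0.006]
world tgt [0.4324 0.1096 0.085 ] tool shift mm [14.8 -2.2  7.9]
```

View pics/side18.png

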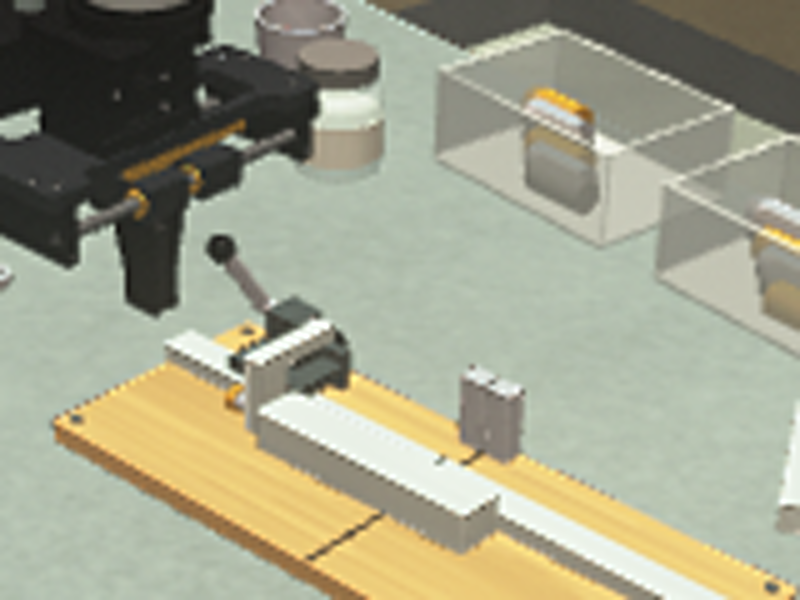

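```bash
python3 -m inch '[{"xyz":[0.008,0,0.007],"rotation":[0.002,-0.009,0.006]},{"xyz":[0.008,0,0.001],"rotation":[0,0,0]},{"xyz":[0.008,0,0],"rotation":[0,0,0]},{"xyz":[0.006,0,0],"rotation":[0,0,0]},{"xyz":[0.004,0,0],"rotation":[0,0,0]}]'; python3 go.py -5 148 83;  python3 -m inch '[{"xyz":[0.0025,0,0],"rotation":[0,0,0]},{"xyz":[0.0025,0,0],"rotation":[0,0,0]},{"xyz":[0.0025,0,0],"rotation":[0,0,0]}]'; python3 go.py 30 148 83; python3 look.py 19
```

```text
time_s: 20.82
position: [0.4571, 0.1121, 0.0877]
ee_rot: [-89.9, -0.3, 8.6]
ft_force: [0.7, -0.2, -0.4]
finger_gap: 0.0002
t 20.82 jigTCP mm [ -5.2 146.7  87.7] rpy [-89.94  -0.33   8.56] F jig [ 0.63 -0.29 -0.43] gap 0.0002
rotvec tool rad [-0.001 -0.003  0.006]
world tgt [0.4571 0.1134 0.083 ] tool shift mm [0.2 4.7 1.3]
time_s: 21.07
position: [0.4624, 0.1129, 0.0881]
ee_rot: [-89.9, 0.1, 8.5]
ft_force: [-8.3, -0.5, 5.7]
finger_gap: 0.0005
t 21.07 jigTCP mm [1.000e-01 1.467e+02 8.810e+01] rpy [-89.92   0.13   8.52] F jig [-8.3   0.82  5.66] gap 0.0005
rotvec tool rad [-0.001 -0.004 -0.002]
world tgt [0.4917 0.1187 0.083 ] tool shift mm [29.9  5.1  1.4]
```

View pics/side19.png

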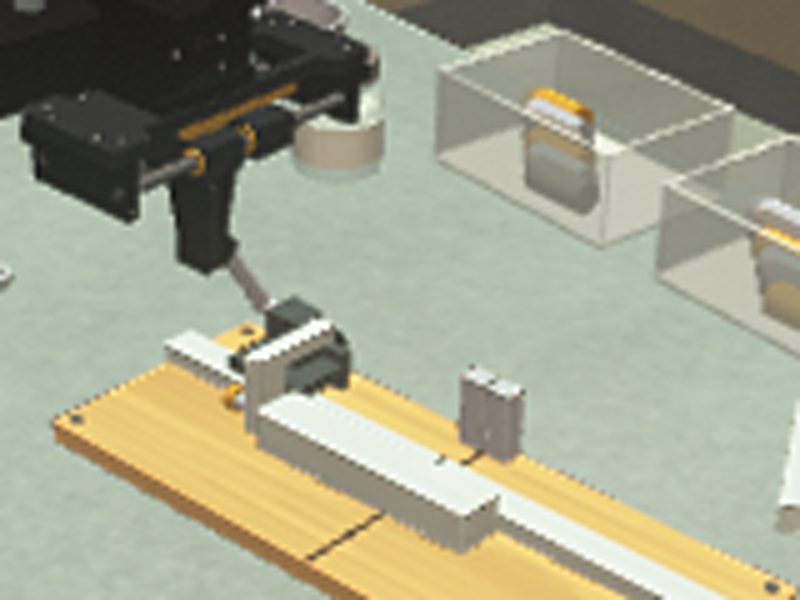

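```bash
python3 -m inch '[{"xyz":[0.0025,-0.0017,0.001],"rotation":[-0.001,-0.004,-0.002]},{"xyz":[0.0025,-0.0017,0],"rotation":[0,0,0]},{"xyz":[0.0025,-0.0016,0],"rotation":[0,0,0]}]'; python3 go.py 30 148 83;  python3 -m inch '[{"xyz":[0.0025,-0.0014,0],"rotation":[0,0,0]},{"xyz":[0.0025,-0.0013,0],"rotation":[0,0,0]},{"xyz":[0.0025,-0.0012,0],"rotation":[0,0,0]}]'; python3 go.py 30 148 83; python3 look.py 20
```

```text
time_s: 21.37
position: [0.4665, 0.1139, 0.0917]
ee_rot: [-90.0, 0.5, 8.8]
ft_force: [-2.3, -0.6, -0.7]
finger_gap: 0.0005
t 21.37 jigTCP mm [  4.3 147.   91.7] rpy [-90.05   0.47   8.75] F jig [-2.37 -0.28 -0.68] gap 0.0005
rotvec tool rad [ 0.001  0.    -0.008]
world tgt [0.4917 0.1187 0.083 ] tool shift mm [25.8  8.5  1. ]
time_s: 21.62
position: [0.4736, 0.1151, 0.0958]
ee_rot: [-90.0, 0.6, 8.8]
ft_force: [-1.9, -0.5, 1.8]
finger_gap: 0.0002
t 21.62 jigTCP mm [ 11.5 147.1  95.8] rpy [-90.04   0.6    8.76] F jig [-1.93 -0.2   1.78] gap 0.0002
rotvec tool rad [ 0.001  0.001 -0.01 ]
world tgt [0.4917 0.1187 0.083 ] tool shift mm [18.6 12.6  0.9]
```

View pics/side20.png

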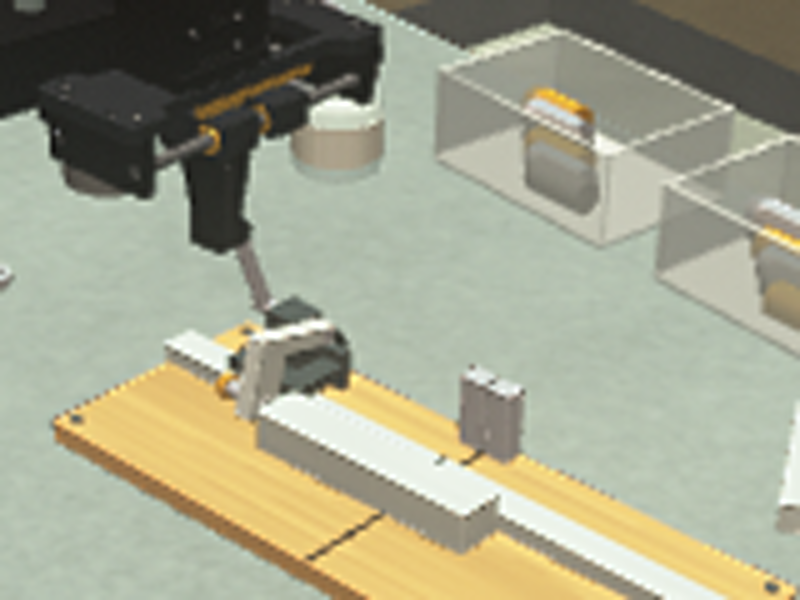

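```bash
python3 -m inch '[{"xyz":[0.0025,0,0.001],"rotation":[0,0,-0.008]},{"xyz":[0.003,0,0],"rotation":[0,0,0]},{"xyz":[0.003,0,0],"rotation":[0,0,0]},{"xyz":[0.003,0,0],"rotation":[0,0,0]},{"xyz":[0.003,0,0],"rotation":[0,0,0]}]'; python3 go.py 30 148 83;  python3 -m inch '[{"xyz":[0.003,0.001,0],"rotation":[0,0,0]},{"xyz":[0.003,0.001,0],"rotation":[0,0,0]},{"xyz":[0.003,0.001,0],"rotation":[0,0,0]},{"xyz":[0.003,0.001,0],"rotation":[0,0,0]}]'; python3 go.py 65 148 90; python3 look.py 21
```

```text
time_s: 22.08
position: [0.4905, 0.1191, 0.0972]
ee_rot: [-90.0, -0.1, 8.8]
ft_force: [-3.6, -0.7, 1.7]
finger_gap: 0.0003
t 22.08 jigTCP mm [ 28.8 148.5  97.2] rpy [-8.999e+01 -7.000e-02  8.770e+00] F jig [-3.66 -0.16  1.72] gap 0.0003
rotvec tool rad [-0.     0.001  0.001]
world tgt [0.4917 0.1187 0.083 ] tool shift mm [ 1.2 14.2 -0.5]
time_s: 22.42
position: [0.5048, 0.1215, 0.0932]
ee_rot: [-90.0, -0.2, 8.8]
ft_force: [-1.8, 0.1, 2.3]
finger_gap: 0.0006
t 22.42 jigTCP mm [ 43.4 148.8  93.2] rpy [-89.98  -0.2    8.78] F jig [-1.76  0.36  2.3 ] gap 0.0006
rotvec tool rad [-0.     0.001  0.004]
world tgt [0.5263 0.1241 0.09  ] tool shift mm [21.6  3.3 -0.8]
```

View pics/side21.png

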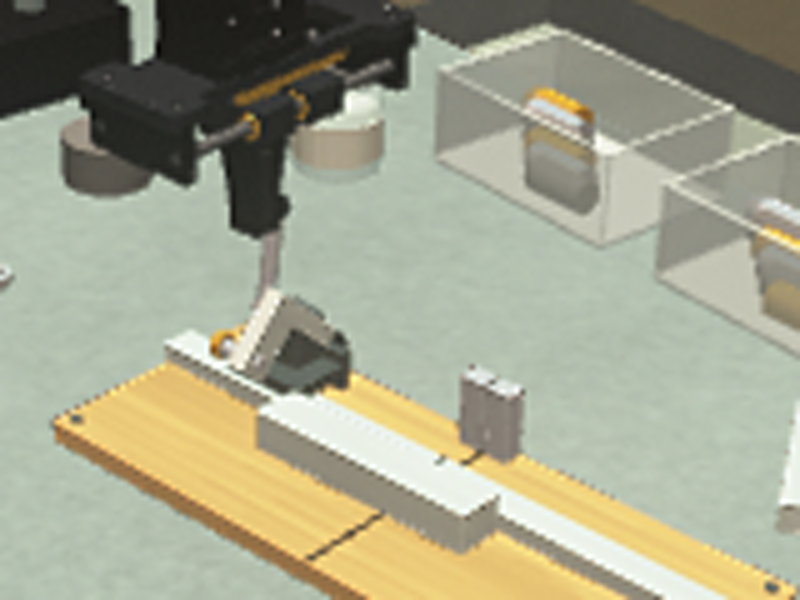

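```bash
python3 -m inch '[{"xyz":[0.004,0.002,-0.001],"rotation":[0,0,0.004]},{"xyz":[0.004,0.002,0],"rotation":[0,0,0]},{"xyz":[0.004,0.002,0],"rotation":[0,0,0]},{"xyz":[0.003,0.001,0],"rotation":[0,0,0]}]'; python3 go.py 65 148 85;  python3 -m inch '[{"xyz":[0.003,0.001,0],"rotation":[0,0,0]},{"xyz":[0.003,0,0],"rotation":[0,0,0]}]'; python3 go.py 65 148 85; python3 -m inch '[{"xyz":[0.003,0,0],"rotation":[0,0,0]},{"xyz":[0.003,0,0],"rotation":[0,0,0]}]'; python3 go.py 65 148 85
```

```text
time_s: 22.8
position: [0.5222, 0.1232, 0.0856]
ee_rot: [-90.0, -0.0, 8.8]
ft_force: [-1.5, 0.3, 1.3]
finger_gap: 0.0006
t 22.8 jigTCP mm [ 60.8 147.8  85.6] rpy [-8.998e+01 -4.000e-02  8.790e+00] F jig [-1.43  0.49  1.32] gap 0.0006
rotvec tool rad [-0.     0.001  0.001]
world tgt [0.5263 0.1241 0.085 ] tool shift mm [4.2 0.7 0.2]
time_s: 22.97
position: [0.528, 0.124, 0.0837]
ee_rot: [-90.0, 0.1, 8.8]
ft_force: [-3.7, -0.4, 0.4]
finger_gap: 0.0005
t 22.97 jigTCP mm [ 66.7 147.7  83.7] rpy [-9.001e+01  8.000e-02  8.790e+00] F jig [-3.7   0.19  0.37] gap 0.0005
rotvec tool rad [ 0.     0.001 -0.001]
world tgt [0.5263 0.1241 0.085 ] tool shift mm [-1.7 -1.3  0.3]
time_s: 23.13
position: [0.5287, 0.1242, 0.0825]
ee_rot: [-90.0, 0.9, 8.8]
ft_force: [-12.6, -1.5, 12.3]
finger_gap: 0.0006
t 23.13 jigTCP mm [ 67.4 147.7  82.5] rpy [-90.01   0.85   8.8 ] F jig [-12.73   0.4   12.27] gap 0.0006
rotvec tool rad [ 0.     0.001 -0.015]
world tgt [0.5263 0.1241 0.085 ] tool shift mm [-2.4 -2.4  0.3]
```

```bash
python3 -m inch '[{"xyz":[0.001,0,0],"rotation":[0,0,-0.01]},{"xyz":[0.001,0,0],"rotation":[0,0,0]},{"xyz":[0.0005,0,0],"rotation":[0,0,0]},{"xyz":[-0.006,0,0],"rotation":[0,0,0]},{"xyz":[-0.012,0,0],"rotation":[0,0,0]},{"xyz":[-0.012,-0.01,0],"rotation":[0,0,0]},{"xyz":[0,-0.03,0],"rotation":[0,0,0]},{"xyz":[0,-0.03,0],"rotation":[0,0,0]},{"xyz":[0,-0.03,0],"rotation":[0,0,0]},{"xyz":[0,0,0],"rotation":[0,0,0]}]'; python3 go.py -45 250 190; python3 -m inch '[{"xyz":[-0.005,-0.005,0.025],"rotation":[0,0,0]},{"xyz":[-0.005,-0.005,0.03],"rotation":[0,0,0]},{"xyz":[-0.005,0,0.03],"rotation":[0,0,0]},{"xyz":[-0.005,0,0.025],"rotation":[0,0,0]},{"xyz":[-0.005,0,0.015],"rotation":[0,0,0]},{"xyz":[0,0,0],"rotation":[0,0,0]},{"xyz":[0,0,0],"rotation":[0,0,0]}]'
python3 - <<'E'
from h import *
from ov import overlay
p=np.load("jig.npy")
f=grab_frame("top"); overlay(f,"t22o.png",(180,145,330,230),5,p,98,1.2,(5,18,0)); crop(f,180,145,330,230,5,"t22.png")
f=grab_frame("side"); overlay(f,"s22o.png",(195,125,315,225),6,p,98,1.2,(5,18,0));
E
```

```text
time_s: 23.97
position: [0.5001, 0.1181, 0.1854]
ee_rot: [-90.2, 0.4, 8.7]
ft_force: [1.3, 0.4, 0.6]
finger_gap: 0.0005
t 23.97 jigTCP mm [ 38.2 146.1 185.4] rpy [-90.16   0.41   8.71] F jig [1.36 0.24 0.57] gap 0.0005
rotvec tool rad [ 0.003 -0.    -0.007]
world tgt [0.4021 0.2082 0.19  ] tool shift mm [-83.2  -4.3 103.8]
time_s: 24.55
position: [0.4618, 0.242, 0.1983]
ee_rot: [-89.9, -0.7, 8.3]
ft_force: [0.3, -0.6, -0.9]
finger_gap: 0.0003
```

View pics/t22.png

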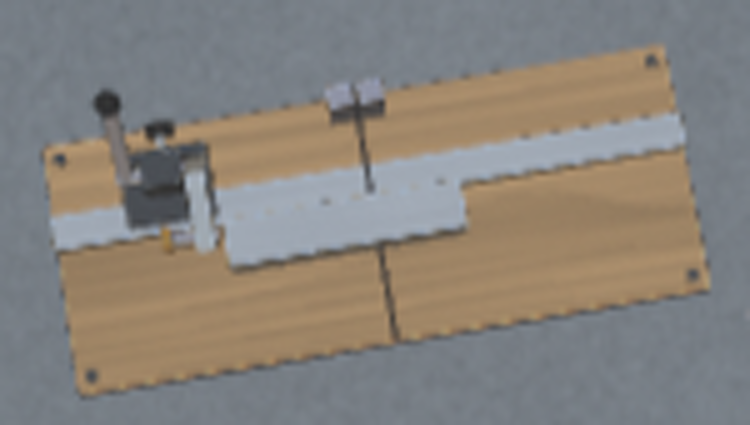

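View pics/t22o.png

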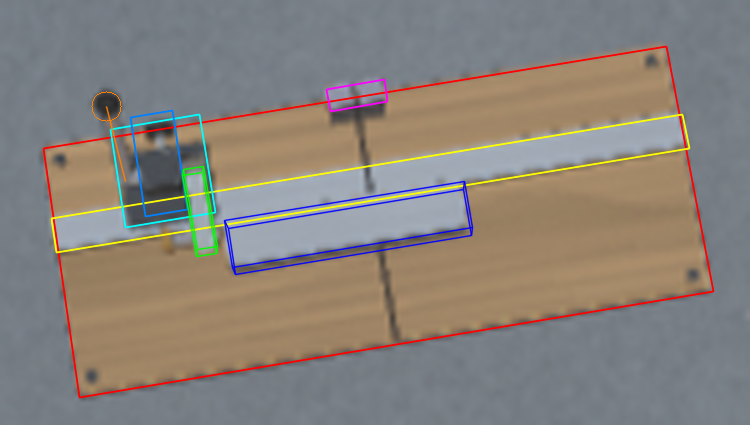

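View pics/s22o.png

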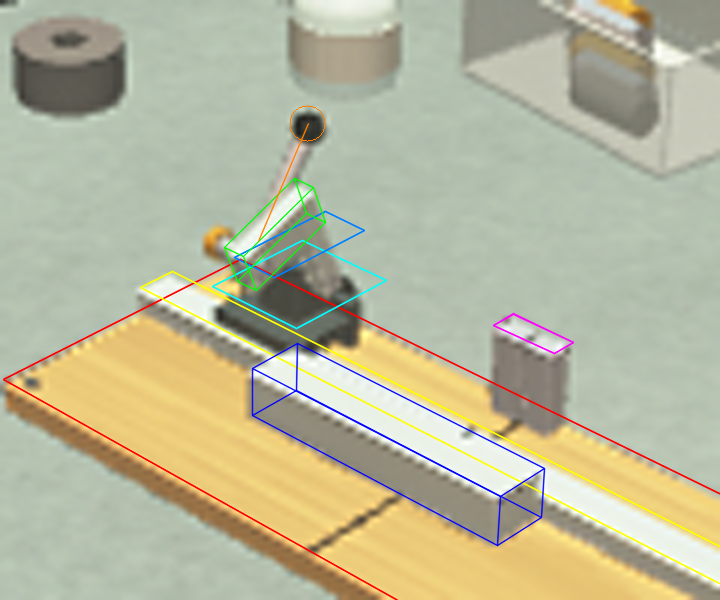

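Run:
```python
from h import *
s=monitor.state(); print(s["time_s"],np.round(s["qvel"],2),s["ft_force"])
print(bot.finish_job())
```

```text
24.65 [ 0.78 -0.18  1.   -0.08  0.38  0.33 -0.13] [-0.37634364 -0.5076067   0.26588418]
the job is handed in; nothing more can be done
None
```

The leaf was flipped down, the bar gauged against the screw, and the leaf flipped back up. I handed the job in at 24.65 s with no fault reported, though the interface gives no verdict.

**Leaf down:** I pushed the lever to its hard end, at about 7 N on the wrist.

**Gauging:** I gripped the bar at 12 N and pulled it to the fence until it stopped moving, then slid it along. It met the screw with the tool at jig y of about 17.8 mm. I held it there for about 1.2 s at 4–7 N on the wrist, with a single peak of 7.3 N. Sliding friction read about 1.4 N, so I estimate 4–5 N on the stop itself. That force was never measured directly.

**Leaf up:** The lever went to its hard end at about 12.7 N, and the arm was then clear of everything.

**Last checks:** In the final pictures:
- The leaf matches the fully-up model.
- The bar lies flat and parallel to the fence, flush against it.
- The bar's end is about 3–6 mm short of the blade face. The screw hides this gap, so that figure is rough.
- The stop block looks unmoved at picture resolution, about 3 mm per pixel, which is coarser than the 2 mm limit.

I did not check the offcut and glass tube again at the end; no move went near them.

**Disagreements:**
- The cameras showed the fingertips about 22 mm higher than the reported tool height implies. Contact agreed with the cameras: the fingers stayed clear of the fence at a height where the reported one would have hit it. I set heights from the pictures.
- When I opened the gripper, the arm sprang about 4–5 mm. The next pictures showed the bar still in place.

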